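# Set the field tester and sweep a cover seam

## Task

Turn the big dial on the tester's sloping panel until its pointer lines up with the white index tab, and leave it there. Then take the hand probe from its rest and run its tip slowly (about 30 mm/s) along the seam on top of the aluminium unit, from the left end of the stretch to the right end as seen from the robot, keeping the tip on the seam, just touching or a few millimetres above and not pressing. Lay the probe back in its rest as it was, let go, and leave the other things on the bench alone.

Things in the scene. Friction and masses are not known exactly. Their poses are not given: they have to be found in the camera images.
- dial (a joint): the large black rotary dial on the sloping panel of the tester. Angle in rad about the panel's outward normal, positive anticlockwise seen by someone facing the panel; at 0 its white pointer line points straight up the slope. Range -1.6 to 1.6. Turns with light friction (about 0.06 N m) and stays where it is left.
- marker (a joint): the index marker: a white tab, 22 x 9 mm, on a steel ring just outside the dial. Same axis, zero and sense as the dial, so the dial is on the mark when dial equals marker. It stands at a different angle each time and cannot be moved by hand. The tab is centred 57 mm from the dial's axis.
- dial_grip (a point): grip point on the dial's axis, 30 mm out from the panel. z axis: the panel's outward normal, 35 degrees from vertical towards the robot; x axis: along the bar grip to the pointer end, turning with the dial. The bar grip is 70 mm long (x) and 18 mm wide (y), its top 10 mm above this point; the round skirt under it, 88 mm across, has its top 19 mm below this point.
- marker_tab (a point): outer face of the index marker's tab; its x axis points radially out from the dial's axis.
- tester: the field tester: a light grey desk console with a sloping panel (35 degrees, low side to the robot), 210 mm wide, 35 mm high in front, 144 mm at the back, fixed to the bench. Origin: centre of the underside (of its sloping part); x points from its front to its back.
- probe: the hand probe: a grey straight handle 116 mm long, 22 mm wide, 26 mm high, with a thin steel neck bent down in front to a black ball tip; mass about 0.13 kg. It starts lying in its rest. Origin: underside of the handle, near its middle (a grip here, 13 mm up, is balanced); x points along the handle to the tip, z up.
- probe_tip (a point): lowest point of the probe's ball tip (ball 16 mm across): 105 mm ahead (x) of the probe's origin and 32 mm below it.
- rest: the probe's rest, fixed: a dark base plate 110 x 80 mm with two upright grey saddles 84 mm apart along x (14 mm thick, 54 mm wide). Origin: centre of the underside. The probe's handle lies along x across both saddles, 50 mm above the bench, between lips 34 mm apart that rise 10 mm higher; its origin is then at rest_seat, its tip overhanging past the +x saddle.
- rest_seat (a point): on the rest's middle line halfway between the saddles, at the height where the handle's underside lies (50 mm above the bench); axes as the rest.
- unit: the shielded unit: an aluminium box 100 x 130 mm, 55 mm high, fixed to the bench, with a straight dark seam across the middle of its top cover. Origin: centre of its underside, y along the seam.
- seam (a point): middle of the seam, on the cover's top surface; y axis along the seam to its left end as seen from the robot, z up. The stretch to be checked is 100 mm long, 50 mm either side of this point.
- seam_left (a point): left end of the stretch to be checked (50 mm along +y from seam).
- seam_right (a point): right end of the stretch to be checked (50 mm along -y from seam).
- brick: bystander: a black power adapter brick, 105 x 50 x 32 mm, lying flat; origin at its underside centre. To be left alone.
- scanner: bystander: a dark handheld barcode scanner lying on its side, about 150 x 60 x 36 mm; origin at its underside centre. To be left alone.
- tape: bystander: a white empty tape spool ring, 90 mm across, 22 mm high; origin at its underside centre. To be left alone.
- driver: bystander: a screwdriver 160 mm long lying on the mat; origin at its underside centre. To be left alone.
- can: bystander: a plain metal can, 52 mm across, 85 mm high, upright; origin at its underside centre. To be left alone.
- jar: bystander: a capped jar, 60 mm across, 70 mm high, upright; origin at its underside centre. To be left alone.
Not all that is in view belongs to the job. What is shaped like the probe but purple is not meant.

How it is judged:
By the outcome, as a careful person would: the job done as asked, in the order asked, and still so for the second after the job is handed in, with the robot touching nothing.
It also fails if it takes over 64 s, if anything falls off the work surface, if the arm or the gripper's body presses on something with over 40 N, if the wrist force passes 120 N, or if a joint passes its speed limit or range.

## Robot

A 7-joint arm with a two-finger parallel gripper is mounted at the origin on the work surface. World frame = base frame: x ahead of the robot, y to its left, z up, the work surface at z = 0. Lengths are in m, angles in rad, forces in N, time in s.
With the tool pointing down it reaches from about 0.4 to 0.85 m from the base axis. Payload 4.5 kg.
Tool frame: the origin (TCP) lies midway between the tips of the shut fingers; the grasp point (between the pads) lies 19 mm behind it; z points along the fingers, y is the line along which they close (so a half turn about z gives the same grasp; the last joint's range is limited). The gripper opens to 88 mm and grips with 3 to 60 N. Pads are 18 mm wide; open, the fingers measure 123 mm over their backs; the gripper's body (75 mm by 187 mm) begins 45 mm behind the grasp point.
Start: joints at [0.034, 0.689, -0.195, 1.565, 0.157, 0.902, -0.215], TCP at [0.625, 0, 0.205] pointing down, gripper open.
Joint ranges: [-3.01, 3.01], [-0.46, 2.08], [-1.47, 1.51], [0.13, 2.56], [-1, 4.14], [0.04, 2.09], [-2.66, 2.66]. Speed limits (rad/s): [2.57, 2.57, 3.14, 3.14, 3.14, 3.14, 3.14].

## Interface

Orientations are given as a unit quaternion [x, y, z, w].
In Python, from plant import r gives the robot as it stands.
- The arm moves only by the tool move_arm, never from a script. Its argument "targets" is a list that holds one entry, the list of rows, each a list of 7 numbers: the opening, from 0 (shut) to 1 (fully open), then the shift along the tool's x, y, z in mm, then the turn, a rotation vector about the tool's x, y, z in degrees. In form: [[[claw, dx, dy, dz, ax, ay, az], ...]]. A call has 1 to 10 rows; each row is the pose to reach, as a shift and turn from the pose commanded when the call began, along the tool's axes at that moment; what a row does not reach only later rows make up. A row lasts 1/8 s, in which the tool goes at most 62.5 mm and 10.7 degrees, less where a joint would pass 70% of its speed; a pose out of reach is approached as far as the arm can. A call with a gripper value outside its range is refused whole. The fingers move at their own pace and stop on an object; "newtons" is the grip in N (left out, the last holds). Time passes only in rows, so rows that repeat a pose let the fingers close. It gives the time, the measured TCP pose, the force, the opening and the grip force at its end, in the units of the state.
- r.get_state(): the state, without advancing time (a new reading comes with each control period).
- r.snapshot(name): name is "scene" or "side" or "wrist"; returns the picture (480x640x3 uint8, red, green, blue); there is no depth.
- r.camera_info(name): a dict with "fx", "fy", "cx", "cy" (pixels), "R" (3x3) and "t" (3): a world point X has camera coordinates R X + t. Camera axes: x right, y down, z forward; pixel columns grow to the right and rows downward; lengths in m; the calibration is good to about 2 mm. A picture is of the moment at which its call begins: read the wrist's pose just before it. camera_info takes no time and is no camera call; for the wrist camera it gives the pose at the moment of the call.
- r.finish_job(): hands the job in; it is judged then, once.
The state is a dict: "clock": time; "q": joint angles; "qd": joint speeds; "joint_torque": joint torques, N m; "tool_pos": TCP position; "eef_rot": TCP orientation; "contact_force": force on the tool from outside, world axes, zero at the start; "moment": the same for the moment, N m; "opening": opening from 0.0 (shut) to 1.0 (fully open); "finger_force": force on a finger pad.
Only numpy, scipy, OpenCV 4.12 (cv2) and the standard library are available. Lean on these libraries where they do the work, as an engineer would, in place of code of your own. Each camera call takes 0.05 s, during which the arm holds its last target. There are 200 camera calls.

## Working session

There is one attempt and no reset: what is moved stays moved. The work goes in short steps, Python scripts to look and compute and a tool call to move; the robot and the scene stay as the last step left them, time stands still between calls to the robot, and variables do not carry over. Pictures are saved under pics/ and viewed, at most 10 in all, crops included, and the job is handed in when it is done.

Besides the shell and the picture viewer there is one more tool, called as name(argument=value, ...), one argument or row to a line, values as JSON. move_arm: Moves the arm, as the interface text tells. Its arguments: {"type":"object","properties":{"targets":{"type":"array","items":{"type":"array","items":{"type":"array","items":{"type":"number"}}}},"newtons":{"type":"number"}},"required":["targets"]}

```bash
mkdir -p pics; ls
cat > h.py <<'E'
import numpy as np,cv2,json
from plant import r
from scipy.spatial.transform import Rotation as Ro
def snap(n,f):
    ci=r.camera_info(n); im=r.snapshot(n); cv2.imwrite('pics/'+f+'.png',im[:,:,::-1]); 
    json.dump({k:np.array(v).tolist() for k,v in ci.items()},open('pics/'+f+'.json','w')); return im
def cam(f): return {k:np.array(v) for k,v in json.load(open('pics/'+f+'.json')).items()}
def ray(c,p):
    d=c['R'].T@np.array([(p[0]-c['cx'])/c['fx'],(p[1]-c['cy'])/c['fy'],1]); return -c['R'].T@c['t'],d/np.linalg.norm(d)
def plane(c,p,z):
    o,d=ray(c,p); return o+d*(z-o[2])/d[2]
def proj(c,X):
    x=c['R']@np.array(X)+c['t']; return np.array([c['fx']*x[0]/x[2]+c['cx'],c['fy']*x[1]/x[2]+c['cy']])
def tri(*cp):
    A=0;b=0;L=[]
    for c,p in cp:
        o,d=ray(c,p);M=np.eye(3)-np.outer(d,d);A=A+M;b=b+M@o;L.append((o,M))
    X=np.linalg.solve(A,b); return X,[np.linalg.norm(M@(X-o))*1000 for o,M in L]
E
python3 - <<'E'
from h import *
s=r.get_state();print(s)
for n in ['scene','side','wrist']: snap(n,n+'0');print(n,cam(n+'0')['t'],-cam(n+'0')['R'].T@cam(n+'0')['t'],cam(n+'0')['fx'])
E
```

```text
pics
{'clock': 0.0, 'q': array([ 0.03378367,  0.68999017, -0.19454086,  1.56629039,  0.1572923 ,
        0.90249985, -0.21511321]), 'qd': array([ 8.63753299e-04, -1.24312234e-03, -8.27460565e-04, -1.54017097e-03,
       -1.11687778e-03,  3.62618375e-04,  5.01248693e-06]), 'joint_torque': array([ 3.38560185e-04, -5.27571630e+01, -1.26686912e+00, -1.53434461e+01,
       -5.26333472e-02,  6.56995355e-03,  1.65937727e-04]), 'tool_pos': array([ 6.24331363e-01, -2.50844819e-05,  2.03821200e-01]), 'eef_rot': array([ 7.07072235e-01,  7.07140756e-01, -6.70825464e-04, -5.96713546e-04]), 'contact_force': array([ 0.34814162, -0.14520056, -0.15874158]), 'moment': array([ 0.02755521, -0.04393302, -0.03236186]), 'finger_force': 0.0, 'opening': 1.0040214067411324}
scene [-0.16014956 -0.27600977  1.6882492 ] [ 1.27914247 -0.41272373  1.07026553] 554.387866974564
side [0.2933524  0.33262601 1.0477056 ] [-0.13075534  0.55467398  0.98469413] 562.953741234205
wrist [-0.6257434  -0.04131923  0.39069993] [0.62623563 0.07695221 0.38446823] 385.0085556171185
```

View pics/scene0.png

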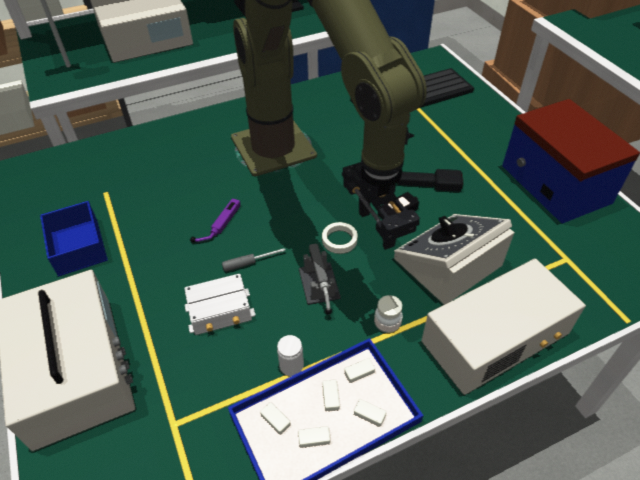

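View pics/side0.png

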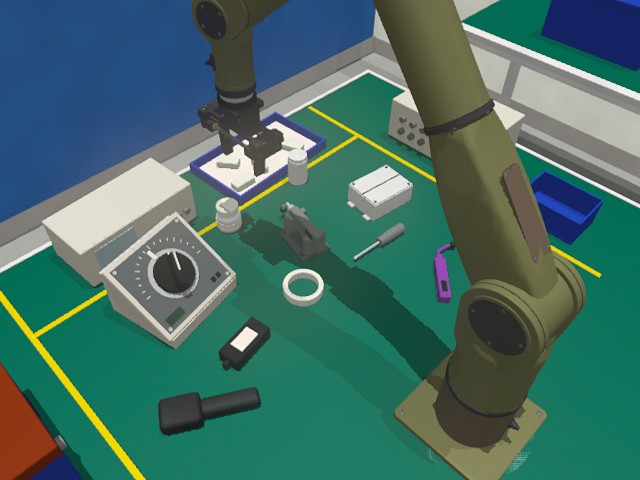

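Scene view: tester dial at (452,230), grey probe in its rest at (320,275), unit at (218,303). Candidates for the probe: the grey one in the saddles, scene (320,275) / side (303,230), and the purple decoy, scene (217,222) / side (443,275). Only the grey one fits the description. Side view: dial (173,270), with the index tab upper left, near (178,255).

Run:
```python
from h import *
a,b=cam('scene0'),cam('side0')
for n,p,q in [('dial',(452,229),(174,271)),('probe',(318,270),(300,222)),('unit',(217,292),(380,187)),('tape',(340,236),(303,287)),('jar',(389,313),(228,215)),('can',(290,355),(297,166))]: print(n,*tri((a,p),(b,q)))
im=cv2.imread('pics/side0.png');c=np.hstack([cv2.resize(im[205:345,95:245],(400,373),interpolation=2),cv2.resize(im[180:320,250:400],(400,373),interpolation=2)])
d=cv2.imread('pics/wrist0.png');cv2.imwrite('pics/c0.png',np.vstack([c,cv2.resize(d,(800,600))[:227]*0+0]))
cv2.imwrite('pics/c0.png',c)
```

```text
dial [0.59059801 0.22864185 0.10227921] [np.float64(2.693677800330748), np.float64(2.6936778003307373)]
probe [ 0.54092823 -0.09068652  0.05989651] [np.float64(5.28880351279355), np.float64(5.288803512793496)]
unit [ 0.49652009 -0.32344493  0.05459622] [np.float64(4.0640996646997), np.float64(4.064099664699721)]
tape [0.42624886 0.0173179  0.01361879] [np.float64(0.20274411093503708), np.float64(0.20274411093484693)]
jar [0.69917471 0.0055182  0.0353955 ] [np.float64(0.14505806082655584), np.float64(0.14505806082659717)]
can [ 0.70897124 -0.23584757  0.04516124] [np.float64(1.587986803321847), np.float64(1.5879868033218292)]
```

View pics/c0.png

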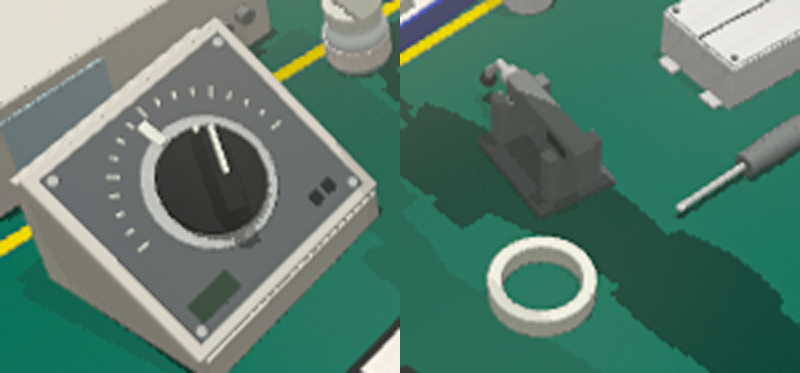

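View pics/wrist0.png

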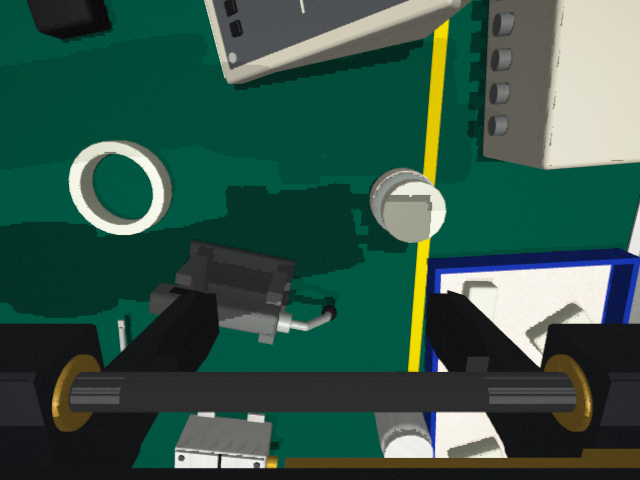

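The close crop shows the dial pointer a little right of up-slope and the index tab to its left, both clear. The grey probe in the saddles has its ball tip away from the robot. The wrist view has the rest at (240,290), the tip at (330,312) and the unit at (225,440). Next I'll take wrist views over the dial.

move_arm(
  targets=[
    [[1,50,-20,-35,0,0,0],[1,90,-45,-75,0,0,0],[1,90,-45,-75,0,0,0],[1,90,-45,-75,0,0,0]],
  ],
)

```text
clock: 0.65
tool_pos: [0.5799, 0.0891, 0.2793]
eef_rot: [0.707, 0.707, -0.001, 0.0]
contact_force: [-0.2, -0.7, -0.2]
opening: 0.998
finger_force: 0.0
```

Run:
```python
from h import *
snap('wrist','wA');s=r.get_state();print(s['clock'],s['tool_pos'],s['eef_rot'])
```

```text
0.7 [0.57986656 0.08825275 0.27869759] [ 7.07735961e-01  7.06476223e-01 -1.06845635e-03  1.18834722e-04]
```

move_arm(
  targets=[
    [[1,-60,-10,0,0,0,0],[1,-120,-20,0,0,0,0],[1,-180,-30,0,0,0,0],[1,-240,-40,0,0,0,0],[1,-300,-50,0,0,0,0],[1,-300,-50,0,0,0,0],[1,-300,-50,0,0,0,0]],
  ],
)

```text
clock: 1.58
tool_pos: [0.5294, -0.2105, 0.2785]
eef_rot: [0.708, 0.706, -0.0, -0.001]
contact_force: [0.4, -0.1, 1.2]
opening: 1.0
finger_force: 0.0
```

Run:
```python
from h import *
snap('wrist','wB');s=r.get_state();print(s['clock'],s['tool_pos'],s['eef_rot'])
a=cv2.imread('pics/wA.png');b=cv2.imread('pics/wB.png')
snap('scene','s1');s=cv2.imread('pics/s1.png')
cv2.imwrite('pics/c1.png',np.vstack([cv2.resize(np.hstack([a[:330],b[:330]]),(800,206)),cv2.resize(s[190:310,150:550],(800,240))]))
cv2.imwrite('pics/c2.png',cv2.resize(a[:360],(800,450)));cv2.imwrite('pics/c3.png',cv2.resize(b[:400],(800,500)))
```

```text
1.625 [ 0.52985823 -0.20919559  0.27876507] [ 7.06929503e-01  7.07283380e-01  6.33588379e-05 -9.45146814e-04]
```

View pics/c1.png

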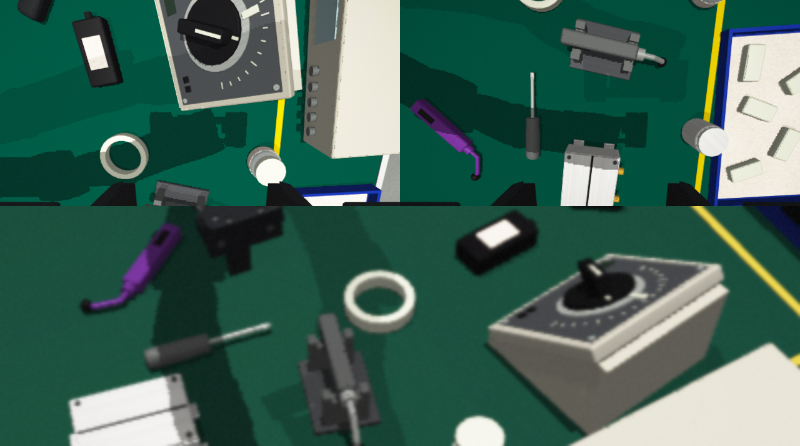

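move_arm(
  targets=[
    [[1,-60,0,0,0,0,0],[1,-120,0,0,0,0,0],[1,-120,0,0,0,0,0],[1,-120,0,0,0,0,0]],
  ],
)

```text
clock: 2.17
tool_pos: [0.5308, -0.3278, 0.2793]
eef_rot: [0.706, 0.708, 0.001, -0.001]
contact_force: [0.4, 0.9, 0.5]
opening: 1.001
finger_force: 0.0
```

Run:
```python
from h import *
snap('wrist','wC');s=r.get_state();print(s['clock'],s['tool_pos'],s['eef_rot'])
a,b,c=[cv2.imread('pics/w%s.png'%k) for k in 'ABC'];sd=cv2.imread('pics/side0.png')
# predicted pixel locations
for n,X in [('probe',(.54,-.09,.06)),('unit',(.4965,-.323,.055)),('dial',(.59,.2286,.1))]:
    print(n,[proj(cam('w'+k),X).round() for k in 'ABC'])
def z(i,u,v,w,h): # crop to 400x300
    return cv2.resize(i[v:v+h,u:u+w],(400,300),interpolation=cv2.INTER_CUBIC)
cv2.imwrite('pics/c4.png',np.vstack([np.hstack([z(a,260,0,240,180),z(sd,95,205,200,150)]),np.hstack([z(b,240,20,200,150),z(c,200,0,400,300)])]))
```

```text
2.225 [ 0.53099521 -0.32713575  0.27946543] [ 7.05784371e-01  7.08426047e-01  7.73683645e-04 -5.99345157e-04]
probe [array([287., 347.]), array([331.,  74.]), array([331., -72.])]
unit [array([260., 492.]), array([292., 295.]), array([288., 193.])]
dial [array([332.,  44.]), array([ 417., -498.]), array([ 434., -834.])]
```

View pics/c4.png

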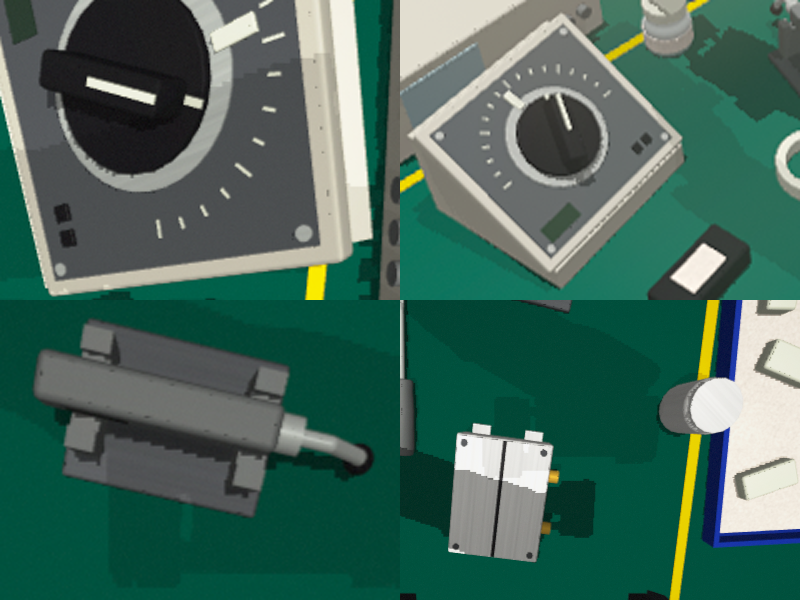

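The four-part crop reads as follows (crop pixels):
- **Dial:** in wrist A (top left) the pointer runs (87,83)–(200,104) and the tab is at (234,34). In the side view (top right) the tab is at (512,98).
- **Probe:** in wrist B (bottom left) the grey handle runs (42,375)–(278,427) and the ball is at (357,459).
- **Unit:** in wrist C (bottom right) the seam runs (503,441)–(494,556).

```bash
cat > est.py <<'E'
from h import *
A,B,C,S=cam('wA'),cam('wB'),cam('wC'),cam('side0')
pa=lambda u,v:(260+.6*u,.6*v); ps=lambda u,v:(95+.5*u,205+.5*v)
FR,_=tri((A,pa(60,270)),(S,ps(271,137)));BR,_2=tri((A,pa(303,233)),(S,ps(163,31)));TAB,_3=tri((A,pa(234,34)),(S,ps(112,98)))
print('FR',FR,_,'BR',BR,_2,'TAB',TAB,_3)
d=BR-FR;print('len',np.linalg.norm(d),'yaw',np.degrees(np.arctan2(d[1],d[0])),'slope',np.degrees(np.arcsin(d[2]/np.linalg.norm(d))))
FL,BL=ps(147,253),ps(37,137)
yaw=np.arctan2(d[1],d[0]);f=np.array([np.cos(yaw),np.sin(yaw),0]);t=np.radians(35)
n=-f*np.sin(t)+np.array([0,0,np.cos(t)]);u=f*np.cos(t)+np.array([0,0,np.sin(t)]);l=np.cross(n,u)
def hit(c,p,h):
    o,dd=ray(c,p);P0=(FR+BR)/2+n*h;return o+dd*((P0-o)@n)/(dd@n)
ring=hit(S,ps(156.5,138),.003);print('ringcentre',ring)
rel=lambda X:((X-ring)@u,(X-ring)@l)
for nm,c,p,h in [('tabA',A,pa(234,34),.004),('tabS',S,ps(112,98),.004),('p1A',A,pa(87,83),.04),('p2A',A,pa(155,99),.04),('skA',A,pa(200,105),.011),('p1S',S,ps(157,96),.04),('p2S',S,ps(170,130),.04),('FL',S,FL,0),('BL',S,BL,0)]:
    a,b=rel(hit(c,p,h));print(nm,round(a*1e3,1),round(b*1e3,1),np.degrees(np.arctan2(b,a)).round(1))
pts=[plane(B,(261,57.5),.076),plane(B,(379,83.5),.076),plane(B,(418.5,99.5),.026)];print('probe',pts)
d=pts[1]-pts[0];print(np.linalg.norm(d),np.degrees(np.arctan2(d[1],d[0])));print('tipT',tri((B,(418.5,99.5)),(S,(283.4,208.9))))
for p in [(303,141),(294,256)]:print('seam',plane(C,p,.055))
print('cornersz',tri((C,(258,133)),(B,(267,234))),tri((C,(352,141)),(B,(352,245))))
print([plane(C,p,.055) for p in[(258,133),(352,141),(339,261),(250,252)]])
E
python3 est.py
```

```text
FR [0.55216237 0.12078692 0.03601683] [np.float64(3.331376666713831), np.float64(3.3313766667139575)] BR [0.68075373 0.15085249 0.12968889] [np.float64(0.611989022583377), np.float64(0.6119890225833643)] TAB [0.64285565 0.24116339 0.12219258] [np.float64(0.1524516968131087), np.float64(0.15245169681299922)]
len 0.16190778191402214 yaw 13.159764611231479 slope 35.34875774473545
ringcentre [0.59571193 0.22667403 0.08685355]
tabA 60.6 3.2 3.1
tabS 60.7 3.6 3.4
p1A -1.7 -0.3 -170.1
p2A 33.2 -17.1 -27.3
skA 40.9 -22.5 -28.8
p1S 30.1 -16.3 -28.5
p2S -3.7 -0.0 -179.9
FL -75.7 92.6 129.3
BL 81.2 86.1 46.7
probe [array([ 0.47572456, -0.077793  ,  0.076     ]), array([ 0.5837457 , -0.09992611,  0.076     ]), array([ 0.6329746 , -0.11130316,  0.026     ])]
0.1102653282902913 -11.579411783949093
tipT (array([ 0.63217829, -0.11206029,  0.02439283]), [np.float64(1.409459827366611), np.float64(1.4094598273666896)])
seam [ 0.51312459 -0.2695043   0.055     ]
seam [ 0.50162842 -0.39365206  0.055     ]
cornersz (array([ 0.46272597, -0.26279805,  0.0134103 ]), [np.float64(1.6892065829671106), np.float64(1.6892065829669605)]) (array([ 0.5651452 , -0.27034632,  0.03327764]), [np.float64(0.4328458192531178), np.float64(0.4328458192532072)])
[array([ 0.46763948, -0.26177338,  0.055     ]), array([ 0.56305263, -0.26937457,  0.055     ]), array([ 0.55186088, -0.39945139,  0.055     ]), array([ 0.45285439, -0.38906905,  0.055     ])]
```

```bash
cat >> h.py <<'E'
def frame(x,z):
    z=np.array(z)/np.linalg.norm(z);x=np.array(x)-z*np.dot(x,z);x/=np.linalg.norm(x);return np.array([x,np.cross(z,x),z]).T
# commanded pose log
def load(): d=json.load(open('cmd.json'));return np.array(d['p']),np.array(d['R'])
def save(p,R): json.dump({'p':np.array(p).tolist(),'R':np.array(R).tolist()},open('cmd.json','w'))
def delta(p,R):  # needed row numbers
    p0,R0=load();print('row',(R0.T@(np.array(p)-p0)*1000).round(1),np.degrees(Ro.from_matrix(R0.T@R).as_rotvec()).round(1))
def did(d,a):    # log last row of a call
    p,R=load();save(p+R@np.array(d)/1000,R@Ro.from_rotvec(np.radians(a)).as_matrix())
def chk():
    p,R=load();s=r.get_state();Rm=Ro.from_quat(s['eef_rot']).as_matrix()
    print('t',s['clock'],'lag mm',((s['tool_pos']-p)*1000).round(1),'rot',np.degrees(Ro.from_matrix(R.T@Rm).as_rotvec()).round(2),'F',s['contact_force'].round(1),'op',round(s['opening'],3),'ff',s['finger_force'],'q7',s['q'][6].round(2))
E
python3 - <<'E'
from h import *
save([.53,-.33,.28],frame([0,1,0],[0,0,-1]));chk()
yaw=np.radians(11.5);f=np.array([np.cos(yaw),np.sin(yaw),0]);t=np.radians(35)
n=-f*np.sin(t)+np.array([0,0,np.cos(t)]);u=f*np.cos(t)+np.array([0,0,np.sin(t)]);l=np.cross(n,u)
th=np.radians(-27);bx=u*np.cos(th)+l*np.sin(th)
p=np.array([.5957,.2267,.0869])+n*(.027+.10)
print(p);delta(p,frame(bx,-n))
E
```

```text
t 2.225 lag mm [ 1.   2.9 -0.5] rot [-0.01  0.11 -0.21] F [-0.3  0.4 -0.3] op 0.995 ff 0.0 q7 0.37
[0.52431816 0.2121772  0.19093231]
row [542.2  -5.7  89.1] [-17.5  36.3 101.8]
```

move_arm(
  targets=[
    [[1,50,0,4,-1.6,3.2,9.1],[1,100,0,8,-3.2,6.4,18.2],[1,150,0,12,-4.8,9.6,27.3],[1,200,0,16,-6.4,12.8,36.4],[1,250,0,20,-8,16,45.5],[1,300,0,30,-9.6,19.2,54.6],[1,350,0,40,-11.2,22.4,63.7],[1,400,0,50,-12.8,25.6,72.8],[1,450,0,60,-14.4,28.8,81.9],[1,500,0,70,-16,32,91]],
  ],
)

```text
clock: 3.48
tool_pos: [0.5398, 0.1448, 0.2398]
eef_rot: [0.971, 0.034, 0.222, -0.078]
contact_force: [0.1, -0.6, -0.2]
opening: 1.001
finger_force: 0.0
```

Run:
```python
from h import *
did([500,0,70],[-16,32,91]);chk()
yaw=np.radians(11.5);f=np.array([np.cos(yaw),np.sin(yaw),0]);t=np.radians(35)
n=-f*np.sin(t)+np.array([0,0,np.cos(t)]);u=f*np.cos(t)+np.array([0,0,np.sin(t)]);l=np.cross(n,u)
th=np.radians(-27);bx=u*np.cos(th)+l*np.sin(th)
p=np.array([.5957,.2267,.0869])+n*(.027+.10)
delta(p,frame(bx,-n))
```

```text
t 3.475 lag mm [  9.8 -25.2  29.8] rot [ 0.64 -5.3  -7.03] F [ 0.1 -0.6 -0.2] op 1.001 ff 0.0 q7 -0.86
row [-18.8 -37.9  19.7] [-1.4  3.9 11. ]
```

move_arm(
  targets=[
    [[1,-10,-19,10,-0.7,2,5.5],[1,-19,-38,20,-1.4,3.9,11],[1,-19,-38,20,-1.4,3.9,11],[1,-19,-38,20,-1.4,3.9,11]],
  ],
)

```text
clock: 3.98
tool_pos: [0.5374, 0.1858, 0.2439]
eef_rot: [0.968, -0.064, 0.229, -0.078]
contact_force: [0.1, -0.2, -0.4]
opening: 0.999
finger_force: 0.0
```

Run:
```python
from h import *
did([-19,-38,20],[-1.4,3.9,11]);chk()
snap('wrist','wD');i=cv2.imread('pics/wD.png');chk();cv2.imwrite('pics/c5.png',cv2.resize(i,(800,600),interpolation=cv2.INTER_CUBIC))
```

```text
t 3.975 lag mm [ 13.  -26.6  53.4] rot [-1.21 -7.21 -7.4 ] F [ 0.1 -0.2 -0.4] op 0.999 ff 0.0 q7 -1.15
t 4.025 lag mm [ 13.5 -27.7  53.4] rot [-1.27 -7.17 -7.27] F [ 0.  -0.9 -0. ] op 0.999 ff 0.0 q7 -1.15
```

View pics/c5.png

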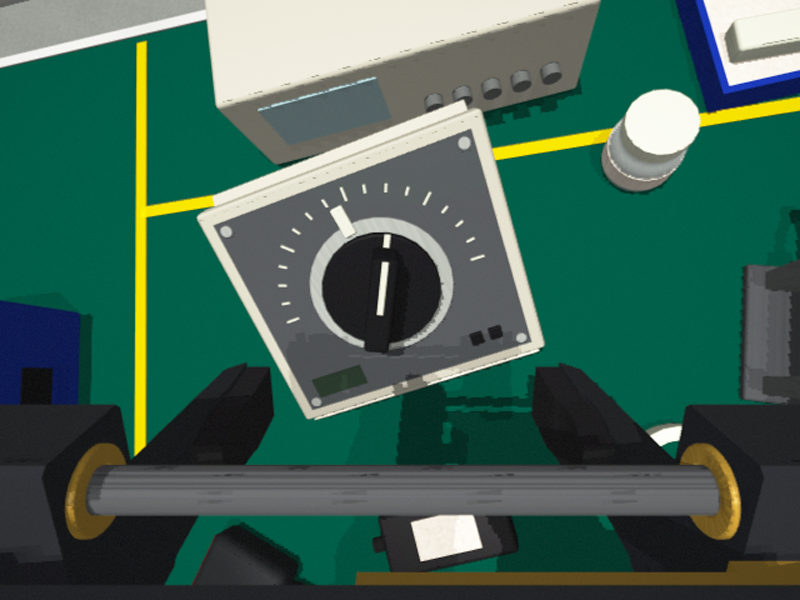

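The dial is sharp in this view (800x600 px): tab (343,221), pointer (388,236) to (380,314), ring centre (382,285), panel screws (226,231), (464,143), (521,338), (317,402). The earlier move was speed-limited, so I'll reset my commanded-pose log to the measured pose.

```bash
cat > fit.py <<'E'
from h import *
from scipy.optimize import least_squares
A,S,D=cam('wA'),cam('side0'),cam('wD')
pa=lambda u,v:(260+.6*u,.6*v); ps=lambda u,v:(95+.5*u,205+.5*v); pd=lambda u,v:(.8*u,.8*v)
# (cam, pixel, kind)
ob=[(D,pd(226,231),'BL'),(D,pd(464,143),'BR'),(D,pd(521,338),'FR'),(D,pd(317,402),'FL'),(A,pa(60,270),'FR'),(A,pa(303,233),'BR'),
(S,ps(271,137),'FR'),(S,ps(163,31),'BR'),(S,ps(147,253),'FL'),(S,ps(37,137),'BL'),
(D,pd(382,285),'C'),(S,ps(156.5,138),'C'),(D,pd(343,221),'T'),(A,pa(234,34),'T'),(S,ps(112,98),'T'),
(D,pd(385,263),'P1'),(D,pd(380,314),'P2'),(D,pd(388,235),'K'),(A,pa(155,99),'P1'),(A,pa(87,83),'P2'),(A,pa(203,104),'K'),(S,ps(157,96),'P1'),(S,ps(170,130),'P2')]
def axes(yaw):
    f=np.array([np.cos(yaw),np.sin(yaw),0]);t=np.radians(35)
    n=-f*np.sin(t)+np.array([0,0,np.cos(t)]);u=f*np.cos(t)+np.array([0,0,np.sin(t)]);return n,u,np.cross(n,u)
def model(x):
    c=x[:3];n,u,l=axes(x[3]);a,b,o=x[4:7];td,tm,r1,r2,rt,rk=x[7:13]
    P=lambda i,j,h:c+u*i+l*j+n*h; q=lambda rr,t,h:P(rr*np.cos(t),rr*np.sin(t),h)
    return dict(BL=P(o+a,b,.001),BR=P(o+a,-b,.001),FR=P(o-a,-b,.001),FL=P(o-a,b,.001),C=P(0,0,.002),T=q(.057,tm,.004),P1=q(r1,td,.040),P2=q(r2,td,.040),K=q(rk,td,.0115))
def res(x):
    m=model(x);return np.concatenate([(proj(c,m[k])-p)*(1 if c is D else .7) for c,p,k in ob])
s=least_squares(res,[.596,.227,.087,.2,.08,.09,0,-.5,.05,.03,0,.057,.04],loss='soft_l1')
x=s.x;n,u,l=axes(x[3])
if __name__=='__main__':
    for (c,p,k),e in zip(ob,res(x).reshape(-1,2)):print(k,e.round(1),end=' ')
    print('\nC',x[:3],'yaw',np.degrees(x[3]),'abo',x[4:7],'td,tm',np.degrees(x[7:9]),x[9:])
    st=r.get_state();save(st['tool_pos'],Ro.from_quat(st['eef_rot']).as_matrix())
    bx=u*np.cos(x[7])+l*np.sin(x[7])
    for h in(.12,.019): delta(x[:3]+n*h,frame(bx,-n))
E
python3 fit.py
```

```text
BL [0.8 0.2] BR [ 0.6 -0. ] FR [ 0.5 -0. ] FL [ 0.2 -0. ] FR [ 0.1 -0.2] BR [0.6 0.3] FR [-2.4  0.1] BR [-0.5 -0.2] FL [ 0.8 -0.5] BL [-0.5 -0.3] C [-0.4  0.9] C [-0.6 -0.9] T [0.7 0.3] T [ 0.1 -0.3] T [-0.1  0.5] P1 [ 0.2 -0. ] P2 [-0.4  0.3] K [-0.4 -0.2] P1 [-0.2 -0. ] P2 [ 0.8 -1.1] K [-0.3  0.1] P1 [-0.5 -0.3] P2 [-0.9 -0.1] 
C [0.60153702 0.22580281 0.08449772] yaw 11.756172161545921 abo [ 0.07972432  0.08953472 -0.00176916] td,tm [-26.67134473   7.21869425] [ 0.03252602 -0.00546547  0.05855177  0.04342084]
row [-34.1 -15.2  55.7] [1.4 7.1 6.7]
row [-21.5 -16.9 155.9] [1.4 7.1 6.7]
```

move_arm(
  targets=[
    [[0.6,-17,-8,28,0.7,3.5,3.4],[0.6,-34,-15,55,1.4,7.1,6.7],[0.6,-34,-15,56,1.4,7.1,6.7],[0.6,-34,-15,56,1.4,7.1,6.7],[0.6,-29,-16,96,1.4,7.1,6.7],[0.6,-29,-16,96,1.4,7.1,6.7]],
  ],
)

```text
clock: 4.78
tool_pos: [0.5854, 0.2389, 0.2185]
eef_rot: [0.958, -0.131, 0.245, -0.072]
contact_force: [0.3, -0.6, 0.1]
opening: 0.602
finger_force: 0.0
```

```bash
cat > d.py <<'E'
from fit import *
import sys
did(*eval(sys.argv[1]));chk()
bx=u*np.cos(x[7])+l*np.sin(x[7]);delta(x[:3]+n*float(sys.argv[2]),frame(bx,-n))
E
python3 d.py "[-29,-16,96],[1.4,7.1,6.7]" .019
```

```text
t 4.775 lag mm [28.3 22.2 68.9] rot [-3.86 -4.19  0.16] F [ 0.3 -0.6  0.1] op 0.602 ff 0.0 q7 -1.39
row [-0.   0.2 60.4] [-0. -0. -0.]
```

Run:
```python
from h import *
s=r.get_state();print(s['q'].round(2),s['qd'].round(2),s['tool_pos'],s['eef_rot'])
```

```text
[-0.84  0.58  0.42  2.1  -1.    0.04 -1.39] [ 0.11  0.15 -0.1  -0.11  0.    0.01 -0.01] [0.58538064 0.23888453 0.21845964] [ 0.95799617 -0.13093383  0.24477085 -0.07202011]
```

q5 and q6 sit at their limits, so this wrist branch is wrong. I'll identify the arm's kinematics from the known states to pick the right roll.

```bash
cat > kin.py <<'E'
from h import *
import itertools
from scipy.optimize import least_squares
Rz=lambda a:Ro.from_euler('z',a).as_matrix();Ry=lambda a:Ro.from_euler('y',a).as_matrix()
ez=np.array([0,0,1.]);ex=np.array([1.,0,0])
def fk(q,s,L,roll):  # L=d1,d3,d5,d7,a3,a5
    q=np.array(q)*s
    R=Rz(q[0]);p=ez*L[0];R=R@Ry(q[1])@Rz(q[2]);p=p+R@(ez*L[1]+ex*L[4]);R=R@Ry(q[3]);p=p+R@(ex*L[5]);R=R@Rz(q[4]);p=p+R@ez*L[2]
    R=R@Ry(q[5])@Rz(q[6]+roll);p=p+R@ez*L[3];return p,R
E
python3 - <<'E'
from kin import *
s=r.get_state()
data=[([ 0.03378367,0.68999017,-0.19454086,1.56629039,0.1572923,0.90249985,-0.21511321],[.62433,0,.20382],[7.07072235e-01,7.07140756e-01,-6.70825464e-04,-5.96713546e-04]),(s['q'],s['tool_pos'],s['eef_rot'])]
out=[]
for sg in itertools.product([1,-1],repeat=7):
    for roll in np.arange(4)*np.pi/2:
        e=sum(np.linalg.norm(Ro.from_matrix(fk(q,sg,np.zeros(6),roll)[1].T@Ro.from_quat(o).as_matrix()).as_rotvec()) for q,p,o in data)
        out.append((e,sg,roll))
out.sort(key=lambda o:o[0])
for o in out[:4]:
    f=lambda L:np.concatenate([fk(q,o[1],L,o[2])[0]-p for q,p,_ in data])
    L=least_squares(lambda L:np.r_[f(L),1e-3*L[4:],1e-4*(L-.3)[:4]],[.3,.4,.4,.25,0,0]).x;print(o,L.round(4),(f(L)*1e3).round(1))
E
```

```text
(np.float64(8.750793091158627e-09), (-1, 1, -1, 1, -1, 1, -1), np.float64(1.5707963267948966)) [ 0.6556  1.0924  0.7856  1.0404 -0.6767  0.2436] [-0.  0.  0. -0.  0. -0.]
(np.float64(0.9295970027273991), (1, -1, -1, -1, 1, -1, -1), np.float64(1.5707963267948966)) [ 3.339  -5.3984 -1.487  -2.2125 -4.3596  0.881 ] [ 0.  -0.1  0.  -0.  -0.  -0. ]
(np.float64(1.0355875428350976), (-1, -1, -1, -1, -1, -1, -1), np.float64(1.5707963267948966)) [-0.213  -1.0361 -0.7971 -1.0055 -0.6879  0.1873] [-0.  0. -0. -0.  0.  0.]
(np.float64(1.1481695444183146), (-1, -1, 1, -1, 1, -1, 1), np.float64(1.5707963267948966)) [ 2.448  -0.4773  0.9185  1.3211  0.811  -0.6345] [ 0.  0.  0. -0. -0. -0.]
```

```bash
cat >> kin.py <<'E'
SG=(-1,1,-1,1,-1,1,-1);ROLL=np.pi/2
def log():
    s=r.get_state();open('st.jsonl','a').write(json.dumps([s['q'].tolist(),s['tool_pos'].tolist()])+'\n')
def fitL(off=True):
    D=[json.loads(l) for l in open('st.jsonl')];f=lambda L:np.concatenate([fk(q,SG,L,ROLL)[0]-p for q,p in D])
    w=1e-3 if off else 1e3
    L=least_squares(lambda L:np.r_[f(L),w*L[4:],1e-4*(L-.3)[:4]],[.3,.4,.4,.25,0,0]).x;print(L.round(4),np.abs(f(L)*1e3).max().round(2));return L
E
echo '[[0.03378367,0.68999017,-0.19454086,1.56629039,0.1572923,0.90249985,-0.21511321],[0.62433,0,0.20382]]'>st.jsonl
python3 - <<'E'
from kin import *
log();fitL();fitL(False)
s=r.get_state();save(s['tool_pos'],Ro.from_quat(s['eef_rot']).as_matrix());delta([.52,.12,.30],frame([0,1,0],[0,0,-1]))
E
```

```text
[ 0.6556  1.0924  0.7856  1.0404 -0.6767  0.2436] 0.01
[ 0.4478  0.5235  0.3653  0.4162 -0.      0.    ] 49.91
row [  15.4  111.2 -111.6] [  16.3  -29.9 -102.9]
```

move_arm(
  targets=[
    [[1,0,10,-30,1.5,-2.8,-9.6],[1,0,20,-50,3,-5.6,-19.2],[1,4,40,-70,4.5,-8.4,-28.8],[1,8,60,-90,6,-11.2,-38.4],[1,12,80,-111,7.5,-14,-48]],
  ],
)

```text
clock: 5.4
tool_pos: [0.5221, 0.1501, 0.3047]
eef_rot: [0.943, 0.297, 0.144, -0.042]
contact_force: [0.3, 0.5, -1.1]
opening: 0.998
finger_force: 0.0
```

Run:
```python
from kin import *
log()
```

move_arm(
  targets=[
    [[1,0,20,0,1.5,-2.8,-9.6],[1,0,35,0,3,-5.6,-19.2],[1,0,35,0,4.5,-8.4,-28.8],[1,0,35,0,6,-11.2,-38.4],[1,0,35,0,7.5,-14,-48]],
  ],
)

```text
clock: 6.02
tool_pos: [0.5427, 0.122, 0.3044]
eef_rot: [0.747, 0.665, 0.017, -0.004]
contact_force: [0.2, 1.5, -0.2]
opening: 1.001
finger_force: 0.0
```

Run:
```python
from kin import *
log();fitL()
s=r.get_state();print(s['clock'],s['q'].round(2),s['tool_pos'],Ro.from_quat(s['eef_rot']).as_matrix().round(2))
```

```text
[0.4915 0.4949 0.3832 0.3883 0.0253 0.0267] 58.37
6.025 [-0.47  0.48  0.29  1.68 -0.19  0.98 -0.23] [0.54271862 0.12201196 0.30444085] [[ 0.12  0.99  0.02]
 [ 0.99 -0.12  0.03]
 [ 0.03  0.02 -1.  ]]
```

move_arm(
  targets=[
    [[1,0,0,0,0,0,-10],[1,0,0,0,0,0,-20],[1,0,0,0,0,0,-30],[1,0,0,0,0,0,-40]],
  ],
)

```text
clock: 6.52
tool_pos: [0.5425, 0.1224, 0.3044]
eef_rot: [0.474, 0.88, 0.018, 0.002]
contact_force: [-0.0, 0.6, 0.6]
opening: 0.997
finger_force: 0.0
```

Run:
```python
from kin import *
log()
```

move_arm(
  targets=[
    [[1,0,0,0,0,0,-10],[1,0,0,0,0,0,-20],[1,0,0,0,0,0,-30],[1,0,0,0,0,0,-42],[1,0,0,0,0,0,-42]],
  ],
)

```text
clock: 7.15
tool_pos: [0.5426, 0.1225, 0.3044]
eef_rot: [0.13, 0.991, 0.016, 0.009]
contact_force: [-0.1, -0.3, 0.5]
opening: 0.996
finger_force: 0.0
```

Run:
```python
from kin import *
log()
s=r.get_state();print(s['clock'],s['q'].round(2),s['tool_pos'],Ro.from_quat(s['eef_rot']).as_matrix().round(2))
save(s['tool_pos'],Ro.from_quat(s['eef_rot']).as_matrix())
from fit import x,n,u,l
bx=u*np.cos(x[7])+l*np.sin(x[7]);print(x[:3]+n*.14);delta(x[:3]+n*.14,frame(-bx,-n));delta(x[:3]+n*.019,frame(-bx,-n))
D=[json.loads(l) for l in open('st.jsonl')]
def rows(q):
    q=np.array(q)*SG;R=np.eye(3);c=[np.eye(3)[:,2:]]
    for i in range(7):
        R=R@(Rz(q[i]) if i%2==0 else Ry(q[i]))
        c.append(R[:,[0,2]] if i in(0,2,4) else R[:,[0,1]] if i in (1,3,5) else R[:,[2]])
    return np.hstack(c[1:])
M=np.vstack([rows(q) for q,_ in D]);P=np.concatenate([p for _,p in D])
lam=1e-3;v0=np.zeros(13);v=np.linalg.solve(M.T@M+lam*np.eye(13),M.T@P);print(v.round(3),np.abs(M@v-P).max())
```

```text
7.15 [-0.22  0.47 -0.12  1.67  0.04  0.98  0.97] [0.54262093 0.12247848 0.30436979] [[-0.97  0.26  0.02]
 [ 0.26  0.97  0.03]
 [-0.01  0.03 -1.  ]]
[0.52292074 0.20944177 0.199179  ]
row [ 42.8  75.3 107.3] [-13.8 -30.5  -0.5]
row [-17.9 103.  208.3] [-13.8 -30.5  -0.5]
[ 0.051  0.245 -0.02  -0.009  0.047  0.499 -0.023 -0.041 -0.035  0.26
  0.004  0.007  0.284] 0.004701499939895132
```

move_arm(
  targets=[
    [[0.6,10,19,27,-3.4,-7.6,0],[0.6,21,38,54,-6.9,-15.2,0],[0.6,32,57,80,-10.3,-22.8,0],[0.6,43,75,107,-13.8,-30.5,-0.5],[0.6,43,75,107,-13.8,-30.5,-0.5],[0.6,43,75,107,-13.8,-30.5,-0.5]],
  ],
)

```text
clock: 7.9
tool_pos: [0.5094, 0.1533, 0.2015]
eef_rot: [0.138, 0.971, 0.006, 0.196]
contact_force: [0.7, 0.5, 0.3]
opening: 0.6
finger_force: 0.0
```

```bash
cat > d2.py <<'E'
from kin import *
from fit import x,n,u,l
import sys
log();did(*eval(sys.argv[1]));chk();s=r.get_state();print(s['q'].round(2),s['qd'].round(2))
if len(sys.argv)>3: save(s['tool_pos'],Ro.from_quat(s['eef_rot']).as_matrix())
bx=u*np.cos(x[7])+l*np.sin(x[7]);delta(x[:3]+n*float(sys.argv[2]),frame(-bx,-n))
E
python3 d2.py "[43,75,107],[-13.8,-30.5,-.5]" .019
```

```text
t 7.9 lag mm [-13.2 -55.9   2. ] rot [12.15  8.9  -0.78] F [0.7 0.5 0.3] op 0.6 ff 0.0 q7 -0.35
[-0.51  0.48 -0.05  2.23  1.15  0.28 -0.35] [-0.07  0.08 -0.15  0.14  2.02  0.06 -2.18]
row [-0.000e+00  1.000e-01  1.214e+02] [ 0. -0.  0.]
```

Run:
```python
from kin import *
from fit import x,n,u,l
s=r.get_state();save(s['tool_pos'],Ro.from_quat(s['eef_rot']).as_matrix())
bx=u*np.cos(x[7])+l*np.sin(x[7]);delta(x[:3]+n*.14,frame(-bx,-n))
```

```text
row [ 4.1 57.4  4.9] [-12.1  -8.9   0.8]
```

move_arm(
  targets=[
    [[0.6,4,57,5,-6,-4.5,0.4],[0.6,4,57,5,-12.1,-8.9,0.8],[0.6,4,57,5,-12.1,-8.9,0.8],[0.6,4,57,5,-12.1,-8.9,0.8],[0.6,4,57,5,-12.1,-8.9,0.8],[0.6,4,57,5,-12.1,-8.9,0.8]],
  ],
)

```text
clock: 8.65
tool_pos: [0.5232, 0.2089, 0.1993]
eef_rot: [0.124, 0.946, 0.099, 0.283]
contact_force: [-0.4, -0.7, -0.2]
opening: 0.6
finger_force: 0.0
```

```bash
python3 d2.py "[4,57,5],[-12.1,-8.9,.8]" .019
```

```text
t 8.65 lag mm [ 0.3 -0.1  0.2] rot [-0.02  0.08 -0.01] F [-0.4 -0.7 -0.2] op 0.6 ff 0.0 q7 -1.49
[-0.37  0.54 -0.36  2.38  2.23  0.54 -1.49] [-0.02 -0.01  0.04 -0.02 -0.02 -0.01  0.03]
row [1.00e-01 5.00e-01 1.21e+02] [-0. -0. -0.]
```

Reached with healthy joints. Now descend onto the bar grip.

move_arm(
  targets=[
    [[0.6,0,0,40,0,0,0],[0.6,0,0.5,80,0,0,0],[0.6,0,0.5,105,0,0,0],[0.6,0,0.5,121,0,0,0],[0.6,0,0.5,121,0,0,0]],
  ],
)

```text
clock: 9.28
tool_pos: [0.5916, 0.2244, 0.1]
eef_rot: [0.123, 0.946, 0.099, 0.283]
contact_force: [0.4, -0.3, 0.6]
opening: 0.6
finger_force: 0.0
```

```bash
python3 d2.py "[0,.5,121],[0,0,0]" .019
```

```text
t 9.275 lag mm [ 0.6  0.8 -0.1] rot [-0.03  0.06 -0.13] F [ 0.4 -0.3  0.6] op 0.6 ff 0.0 q7 -1.55
[-0.3   0.82 -0.39  2.26  2.39  0.67 -1.55] [-0.   -0.04 -0.02  0.03 -0.   -0.    0.  ]
row [ 0.1 -0.  -0. ] [-0. -0. -0.]
```

move_arm(
  newtons=15,
  targets=[
    [[0.1,0,0,0,0,0,0],[0.1,0,0,0,0,0,0],[0.1,0,0,0,0,0,0],[0.1,0,0,0,0,0,0]],
  ],
)

```text
clock: 9.78
tool_pos: [0.5913, 0.2251, 0.1009]
eef_rot: [0.122, 0.946, 0.1, 0.284]
contact_force: [-0.5, 0.7, -0.6]
opening: 0.17
finger_force: 0.0
```

```bash
python3 d2.py "[0,0,0],[0,0,0]" .019; python3 -c "
from h import *
print(r.get_state()['moment'])"
```

```text
t 9.775 lag mm [0.3 1.5 0.8] rot [-0.13  0.04 -0.19] F [-0.5  0.7 -0.6] op 0.17 ff 0.0 q7 -1.55
[-0.3   0.82 -0.39  2.26  2.39  0.67 -1.55] [ 0.  0.  0. -0.  0.  0.  0.]
row [ 0.1 -0.  -0. ] [-0. -0. -0.]
[-0.05122301  0.50905658  0.04511676]
```

move_arm(
  newtons=15,
  targets=[
    [[0.1,0,0,0,0,0,0],[0.1,0,0,0,0,0,0]],
  ],
)

```text
clock: 10.02
tool_pos: [0.5913, 0.225, 0.1006]
eef_rot: [0.122, 0.946, 0.099, 0.284]
contact_force: [-0.3, 0.3, -0.7]
opening: 0.103
finger_force: 0.0
```

Run:
```python
from h import *
chk();print(r.get_state()['moment'])
a=snap('wrist','wE')[:,:,::-1];b=snap('side','s2')[:,:,::-1]
cv2.imwrite('pics/c6.png',np.hstack([cv2.resize(a,(440,330)),cv2.resize(b[170:350,80:276],(359,330),interpolation=2)]))
```

```text
t 10.025 lag mm [0.4 1.4 0.5] rot [-0.12  0.05 -0.18] F [-0.3  0.3 -0.7] op 0.103 ff 0.0 q7 -1.55
[-0.0685729   0.4970538   0.04020148]
```

View pics/c6.png

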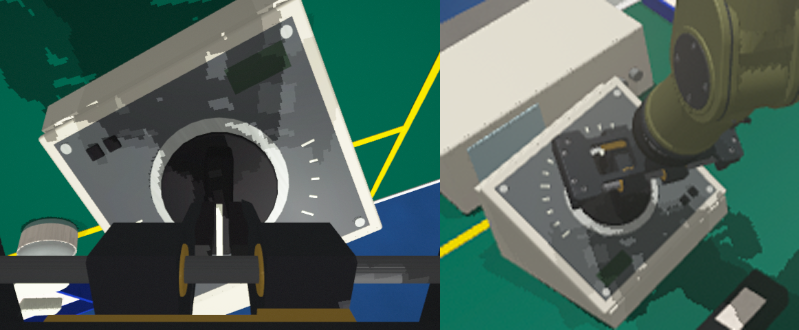

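The wrist and side pictures show the fingers straddling the bar, with its pointer line at (218,225). The commanded 0.1 was reached without force, so I'll close further.

move_arm(
  newtons=15,
  targets=[
    [[0,0,0,0,0,0,0],[0,0,0,0,0,0,0],[0,0,0,0,0,0,0]],
  ],
)

```text
clock: 10.5
tool_pos: [0.5913, 0.225, 0.1005]
eef_rot: [0.122, 0.946, 0.099, 0.284]
contact_force: [0.2, -0.5, -0.4]
opening: 0.006
finger_force: 0.0
```

Run:
```python
from h import *
chk();print(r.get_state()['moment'])
a=cv2.imread('pics/wE.png');cv2.imwrite('pics/c7.png',np.hstack([cv2.resize(a[140:440,200:440],(480,600),interpolation=2)]))
```

```text
t 10.5 lag mm [0.4 1.4 0.5] rot [-0.12  0.05 -0.18] F [ 0.2 -0.5 -0.4] op 0.006 ff 0.0 q7 -1.55
[-0.00953099  0.49617531  0.02972468]
```

View pics/c7.png

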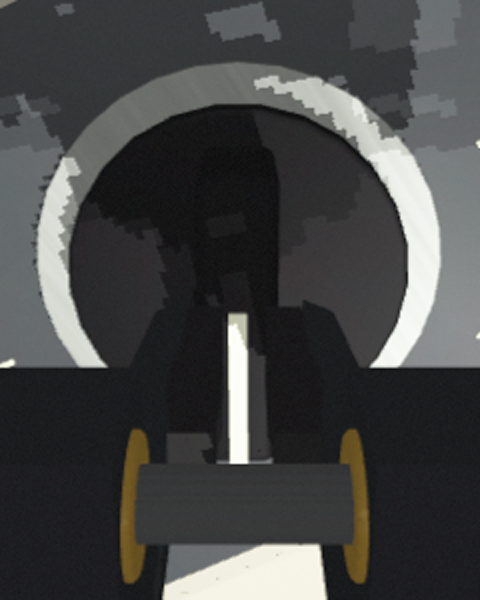

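Run:
```python
from kin import *
from fit import *
c=cam('wE')
f=lambda p:((np.array(p)-[200,140])*2).round()
m=model(x)
for k in m: print(k,f(proj(c,m[k])),end=' ')
p,R=load();print('\nTCP',f(proj(c,p)),'grasp',f(proj(c,p-R[:,2]*.019)),'cam in tool',R.T@(-c['R'].T@c['t']-p),(R.T@c['R'].T).round(3))
```

```text
BL [639. 348.] BR [ 94. 576.] FR [-210.  132.] FL [ 425. -208.] C [236. 252.] T [346. 408.] P1 [235. 437.] P2 [235. 290.] K [236. 410.] 
TCP [236. 276.] grasp [235. 308.] cam in tool [ 0.0751872   0.00131416 -0.17968138] [[ 0.003 -0.955 -0.297]
 [ 1.     0.003  0.003]
 [-0.002 -0.297  0.955]]
```

Run:
```python
from h import *
S=cam('side0');C=cam('scene0')
for dz in(0,.019,.038):
    for s in(-1,1): print(dz,s,'side',proj(S,[.6243+s*.05,0,.2038+dz]).round(),'scene',proj(C,[.6243+s*.05,0,.2038+dz]).round())
for nm,o,(u,v) in [('side0','side',(180,100)),('scene0','scene',(340,160))]:
    im=cv2.imread('pics/%s.png'%nm)[v:v+100,u:u+120];g=cv2.cvtColor(im,6)
    print(nm);[print(v+i,''.join('#' if k<45 else '.' for k in g[i,::2])) for i in range(0,100,3)]
```

```text
0 -1 side [260. 186.] scene [364. 225.]
0 1 side [230. 164.] scene [387. 258.]
0.019 -1 side [259. 179.] scene [365. 219.]
0.019 1 side [229. 157.] scene [388. 252.]
0.038 -1 side [259. 172.] scene [365. 213.]
0.038 1 side [228. 150.] scene [388. 245.]
side0
100 ...................###.............#........................
103 ....................#####.....###...........................
106 .....................######.................................
109 ............................................................
112 ............................................................
115 ............................................................
118 ............................................................
121 ............................................................
124 ............................................................
127 ............................................................
130 ............................................................
133 ............................................................
136 .........................................................
[... 2885 characters left out ...]
........####################...........###########
232 ...................##################..........#############
235 ....................#############.............##########..##
238 .....................########.................############..
241 .....................########........##.........####........
244 .....................#######.......##.......................
247 ......................#####.................................
250 ............................................................
253 ............................................................
256 ............................................................
259 ..........................##................................
```

Projecting the TCP into the scene picture suggests the open fingertips sit short of the stated TCP, so they closed just above the bar. I'll feel downward gently with the fingers open.

move_arm(
  newtons=15,
  targets=[
    [[0.4,0,0,0,0,0,0],[0.4,0,0,2,0,0,0],[0.4,0,0,4,0,0,0],[0.4,0,0,6,0,0,0],[0.4,0,0,8,0,0,0],[0.4,0,0,9,0,0,0],[0.4,0,0,10,0,0,0],[0.4,0,0,10,0,0,0]],
  ],
)

```text
clock: 11.5
tool_pos: [0.597, 0.2262, 0.0923]
eef_rot: [0.122, 0.946, 0.099, 0.284]
contact_force: [0.1, -0.9, -0.3]
opening: 0.4
finger_force: 0.0
```

Run:
```python
from h import *
did([0,0,10],[0,0,0]);chk()
```

```text
t 11.5 lag mm [0.4 1.5 0.4] rot [-0.12  0.05 -0.18] F [ 0.1 -0.9 -0.3] op 0.4 ff 0.0 q7 -1.55
```

move_arm(
  targets=[
    [[0.4,0,0,2,0,0,0],[0.4,0,0,4,0,0,0],[0.4,0,0,6,0,0,0],[0.4,0,0,8,0,0,0],[0.4,0,0,8,0,0,0]],
  ],
)

```text
clock: 12.12
tool_pos: [0.6015, 0.2271, 0.0856]
eef_rot: [0.122, 0.946, 0.099, 0.284]
contact_force: [-0.9, -0.0, 0.3]
opening: 0.395
finger_force: 0.0
```

move_arm(
  newtons=15,
  targets=[
    [[0,0,0,0,0,0,0],[0,0,0,0,0,0,0],[0,0,0,0,0,0,0],[0,0,0,0,0,0,0]],
  ],
)

```text
clock: 12.62
tool_pos: [0.6011, 0.2258, 0.0854]
eef_rot: [0.123, 0.946, 0.098, 0.283]
contact_force: [-0.9, -3.9, -0.3]
opening: 0.199
finger_force: 15.0
```

Run:
```python
from h import *
did([0,0,8],[0,0,0]);chk()
```

```text
t 12.625 lag mm [0.1 0.1 0.1] rot [ 0.01  0.07 -0.15] F [-0.9 -3.9 -0.3] op 0.199 ff 14.997926205396652 q7 -1.55
```

Gripped: opening 0.199, about 17.5 mm, at 15 N. Now turn the dial +33.9°, which is −33.9° about tool z.

move_arm(
  targets=[
    [[0,0,0,0,0,0,-6],[0,0,0,0,0,0,-12],[0,0,0,0,0,0,-18],[0,0,0,0,0,0,-24],[0,0,0,0,0,0,-30],[0,0,0,0,0,0,-33.9],[0,0,0,0,0,0,-33.9],[0,0,0,0,0,0,-33.9]],
  ],
)

```text
clock: 13.62
tool_pos: [0.6011, 0.226, 0.0855]
eef_rot: [-0.158, 0.941, 0.012, 0.3]
contact_force: [-1.0, -5.8, -0.9]
opening: 0.204
finger_force: 15.0
```

Run:
```python
from h import *
did([0,0,0],[0,0,-33.9]);chk();print(r.get_state()['q'].round(2),r.get_state()['moment'])
```

```text
t 13.625 lag mm [0.1 0.3 0.1] rot [-0.05  0.05 -0.08] F [-1.  -5.8 -0.9] op 0.204 ff 15.001734495162964 q7 -1.15
[-0.41  0.84 -0.2   2.24  2.57  0.61 -1.15] [-0.93439199  0.68625731 -0.52453757]
```

move_arm(
  targets=[
    [[0.5,0,0,0,0,0,0],[0.5,0,0,0,0,0,0],[0.5,0,0,-15,0,0,0],[0.6,0,0,-50,0,0,0],[0.8,0,0,-90,0,0,0],[1,0,0,-130,0,0,0],[1,0,0,-130,0,0,0],[1,0,0,-130,0,0,0]],
  ],
)

```text
clock: 14.62
tool_pos: [0.5289, 0.2123, 0.1926]
eef_rot: [-0.159, 0.94, 0.013, 0.301]
contact_force: [-0.0, -1.3, -0.8]
opening: 0.995
finger_force: 0.0
```

Run:
```python
from fit import *
did([0,0,-130],[0,0,0]);chk()
im=snap('wrist','wF');c=cam('wF')
# rectify the panel plane at given height: 4 px/mm... polar check of white features
def rect(h,half=.075,px=600):
    g=np.linspace(half,-half,px);src=np.float32([proj(c,x[:3]+n*h+u*a+l*b) for a,b in[(half,half),(half,-half),(-half,-half),(-half,half)]])
    H=cv2.getPerspectiveTransform(src,np.float32([[0,0],[px,0],[px,px],[0,px]]));return cv2.warpPerspective(im,H,(px,px))
def blobs(h,name):
    w=rect(h);cv2.imwrite('pics/%s.png'%name,w[:,:,::-1]);m=(w.min(2)>170).astype(np.uint8)
    N,_,st,ce=cv2.connectedComponentsWithStats(m)
    for i in range(1,N):
        if st[i,4]>60:
            a=(300-ce[i,1])/4;b=(300-ce[i,0])/4;rr=np.hypot(a,b);
            if rr<72:print(h,st[i],'r',rr.round(1),'ang',np.degrees(np.arctan2(b,a)).round(1))
blobs(.004,'r4');blobs(.04,'r40');blobs(.0115,'r11')
a,b=cv2.imread('pics/r4.png'),cv2.imread('pics/r40.png');cv2.imwrite('pics/c8.png',cv2.resize(np.hstack([a,b]),(800,400)))
```

```text
t 14.625 lag mm [0.8 1.8 0.7] rot [-0.17 -0.09 -0.19] F [-0.  -1.3 -0.8] op 0.995 ff 0.0 q7 -1.1
0.004 [   86    13   430   492 35532] r 14.2 ang 2.7
0.04 [    0     0   587    26 14766] r 72.0 ang 1.7
0.04 [301  46   9  36 279] r 59.2 ang -1.1
0.04 [248  57  10  23 164] r 59.1 ang 11.6
0.04 [352  57  11  22 163] r 59.7 ang -13.8
0.04 [402  73  12  22 151] r 60.4 ang -26.4
0.04 [196  74  13  20 152] r 59.4 ang 24.4
0.04 [  115    81   380   435 27667] r 3.9 ang -7.0
0.04 [148 100  16  19 148] r 59.7 ang 37.1
0.04 [447 100  15  19 145] r 61.3 ang -38.8
0.04 [102 130  28  27 237] r 60.6 ang 49.6
0.04 [481 130  28  27 237] r 62.4 ang -51.0
0.04 [ 74 177  19  15 132] r 61.6 ang 62.0
0.04 [518 177  19  15 128] r 63.8 ang -63.0
0.04 [ 49 226  20  12 126] r 62.8 ang 74.1
0.04 [541 226  20  11 120] r 65.0 ang -74.6
0.04 [ 35 279  21   8 117] r 63.9 ang 86.0
0.04 [555 278  21   9 121] r 66.4 ang -86.0
0.04 [551 331  36   7 202] r 67.7 ang -97.3
0.04 [ 24 332  35   7 205] r 65.3 ang 97.6
0.0115 [297   0  10  28 242] r 71.8 ang -0.2
0.0115 [   92    27   420   480 33825] r 12.0 ang 2.0
0.0115 [574 303  26   8 176] r 71.7 ang -91.4
0.0115 [  0 304  30   7 186] r 71.5 ang 91.5
```

Run:
```python
import cv2,numpy as np
from h import *
def polar(f,r0,r1,lo=-40,hi=50,st=1):
    g=cv2.imread('pics/%s.png'%f).min(2).astype(float);o=[]
    for t in np.arange(lo,hi,st):
        rr=np.arange(r0,r1,.5);T=np.radians(t);o.append(g[(300-4*rr*np.cos(T)).astype(int),(300-4*rr*np.sin(T)).astype(int)].mean())
    return np.array(o).round().astype(int)
for f,a,b in [('r4',50,66),('r4',60,66),('r11',38,43),('r11',33,37),('r40',8,28),('r40',20,32)]: print(f,a,b,polar(f,a,b,-20,34,2))
```

```text
r4 50 66 [155 155 156 159 157 157 160 157 143 130 130 133 222 239 239 216 125 127
 130 148 155 154 153 152 151 152 151]
r4 60 66 [114 114 114 115 115 115 116 116 116 117 117 117 236 240 239 236 112 114
 114 114 113 112 112 112 111 110 110]
r11 38 43 [ 52  51  52  53  52  53  41  29  43  52  51  59 203 239 238 152  49  49
  47  37  26  45  50  51  51  50  50]
r11 33 37 [ 51  50  51  51  48  36  28  42  50  50  50 116 230 238 238 178  60  48
  47  45  35  25  40  49  50  50  50]
r40 8 28 [ 44  43  44  45  49  59  70  85 103 131 163 221 236 237 237 225 173 118
  85  67  57  49  43  39  40  41  41]
r40 20 32 [ 49  45  42  41  39  38  44  49  51  52  76 180 233 238 238 210 108  53
  48  47  44  38  35  36  40  42  46]
```

Run:
```python
import cv2,numpy as np
for f,a,b in [('r4',60,66),('r4',54,64),('r11',38,43),('r11',33,37),('r40',20,32)]:
    g=cv2.GaussianBlur(cv2.imread('pics/%s.png'%f).min(2),(5,5),1).astype(np.float32);ts=np.arange(-6,20,.1);o=[]
    for t in ts:
        rr=np.arange(a,b,.25);T=np.radians(t);o.append(cv2.remap(g,np.float32([300-4*rr*np.sin(T)]),np.float32([300-4*rr*np.cos(T)]),1).mean())
    o=np.array(o);h=o>(o.max()+np.median(o))/2;print(f,a,b,'centre',((ts[h][0]+ts[h][-1])/2).round(2),'width',(ts[h][-1]-ts[h][0]).round(1))
```

```text
r4 60 66 centre 6.95 width 7.9
r4 54 64 centre 6.9 width 8.2
r11 38 43 centre 6.75 width 6.9
r11 33 37 centre 6.6 width 8.0
r40 20 32 centre 6.6 width 9.2
```

The dial sits at about 6.7° and the tab at 6.9°, so it is aligned to about 0.3°. Now back to a vertical tool, and I'll refine the unit's height by stereo meanwhile.

Run:
```python
from kin import *
log();s=r.get_state();save(s['tool_pos'],Ro.from_quat(s['eef_rot']).as_matrix())
h=np.radians(165);delta([.54,.12,.31],frame([np.cos(h),np.sin(h),0],[0,0,-1]))
B,C=cam('wB'),cam('wC');ib,ic=[cv2.imread('pics/w%s.png'%k) for k in 'BC']
for p in [(258,133),(303,141),(352,141),(275,150),(325,150)]:
    t=ic[p[1]-14:p[1]+15,p[0]-14:p[0]+15];q=proj(B,plane(C,p,.055)).astype(int);y0,x0=q[1]-30,q[0]-30
    m=cv2.matchTemplate(ib[y0:y0+61,x0:x0+61],t,5);_,v,_,loc=cv2.minMaxLoc(m);qb=(x0+loc[0]+14,y0+loc[1]+14)
    print(p,q,qb,round(v,2),tri((C,p),(B,qb)))
```

```text
row [ -48.8  -99.2 -101.5] [ 6.1 35.  33.1]
(258, 133) [264 243] (np.int64(265), np.int64(242)) 0.82 (array([ 0.46677092, -0.26195072,  0.04811388]), [np.float64(0.2252087903256122), np.float64(0.22520879032555527)])
(303, 141) [306 250] (np.int64(307), np.int64(238)) 0.87 (array([ 0.5112528 , -0.272007  , -0.00062143]), [np.float64(0.7380231410440252), np.float64(0.7380231410440355)])
(352, 141) [351 250] (np.int64(351), np.int64(238)) 0.81 (array([ 5.67022067e-01, -2.71841719e-01,  1.10146140e-04]), [np.float64(0.22078188396186635), np.float64(0.22078188396168646)])
(275, 150) [280 258] (np.int64(281), np.int64(260)) 0.52 (array([ 0.48556639, -0.27797826,  0.06295843]), [np.float64(0.3262600505115193), np.float64(0.32626005051138407)])
(325, 150) [326 257] (np.int64(326), np.int64(245)) 0.7 (array([ 0.53591293, -0.28237855, -0.00435472]), [np.float64(0.1793196950901438), np.float64(0.17931969509023962)])
```

move_arm(
  targets=[
    [[1,-8,-16,-17,1,5.8,5.5],[1,-16,-33,-34,2,11.6,11],[1,-24,-49,-51,3,17.4,16.5],[1,-32,-66,-68,4,23.2,22],[1,-40,-82,-85,5,29,27.5],[1,-49,-99,-101,6.1,35,33.1],[1,-49,-99,-101,6.1,35,33.1],[1,-49,-99,-101,6.1,35,33.1]],
  ],
)

```text
clock: 15.68
tool_pos: [0.5384, 0.1209, 0.3103]
eef_rot: [0.077, 0.992, -0.022, 0.094]
contact_force: [1.6, -1.9, -0.7]
opening: 0.999
finger_force: 0.0
```

Run:
```python
from kin import *
did([-49,-99,-101],[6.1,35,33.1]);chk();log();s=r.get_state();print(s['q'].round(2),s['qd'].round(1));save(s['tool_pos'],Ro.from_quat(s['eef_rot']).as_matrix())
h=np.radians(-11.6);delta([.53,-.09,.20],frame([np.cos(h),np.sin(h),0],[0,0,-1]))
```

```text
t 15.675 lag mm [-1.9  0.5  0.5] rot [  1.12 -11.05  -6.05] F [ 1.6 -1.9 -0.7] op 0.999 ff 0.0 q7 0.72
[-0.14  0.4  -0.36  1.81  0.37  0.85  0.72] [ 0.8  0.3 -0.6 -1.2 -1.8  1.6  1.2]
row [  -2.4 -206.2  119.1] [ -17.    -2.2 -176.5]
```

Run:
```python
from h import *
h=np.radians(80);delta([.54,0.02,.30],frame([np.cos(h),np.sin(h),0],[0,0,-1]))
```

```text
row [-14.7 -99.   16.3] [ 7.4  9.9 90.8]
```

move_arm(
  targets=[
    [[1,-2,-11,2,0.8,1.1,10],[1,-3,-22,4,1.6,2.2,20],[1,-5,-33,6,2.4,3.3,30],[1,-6,-44,7,3.2,4.4,40],[1,-8,-55,9,4,5.5,50],[1,-10,-66,11,4.8,6.6,60],[1,-11,-77,13,5.6,7.7,70],[1,-13,-88,15,6.4,8.8,80],[1,-15,-99,16,7.4,9.9,90.8]],
  ],
)

```text
clock: 16.8
tool_pos: [0.5417, 0.0184, 0.2988]
eef_rot: [0.767, 0.641, -0.0, 0.002]
contact_force: [-0.1, -0.6, 0.1]
opening: 0.997
finger_force: 0.0
```

Run:
```python
from kin import *
did([-15,-99,16],[7.4,9.9,90.8]);chk();log();s=r.get_state();print(s['q'].round(2),s['qd'].round(1));
h=np.radians(-11.6);T=frame([np.cos(h),np.sin(h),0],[0,0,-1]);delta([.53,-.09,.22],T);save(s['tool_pos'],Ro.from_quat(s['eef_rot']).as_matrix());delta([.53,-.09,.22],T)
```

```text
t 16.8 lag mm [ 1.4 -1.6 -1.5] rot [-0.21 -0.15  0.18] F [-0.1 -0.6  0.1] op 0.997 ff 0.0 q7 -0.29
[-0.14  0.46  0.02  1.7  -0.01  0.98 -0.29] [ 0.1  0.1  0.3 -0.1 -0.4  0.1 -0.9]
row [-110.1    9.1   80.4] [-0.   0.  91.6]
row [-108.6    7.4   79.2] [ 0.3 -0.  91.4]
```

move_arm(
  targets=[
    [[1,-12,1,9,0,0,10.2],[1,-24,2,18,0,0,20.4],[1,-37,3,27,0,0,30.6],[1,-49,4,36,0,0,40.8],[1,-61,5,45,0,0,51],[1,-73,6,54,0,0,61.2],[1,-86,7,62,0,0,71.4],[1,-98,8,71,0,0,81.6],[1,-110,9,80,0,0,91.6],[1,-110,9,80,0,0,91.6]],
  ],
)

```text
clock: 18.05
tool_pos: [0.5315, -0.0921, 0.219]
eef_rot: [0.995, -0.1, 0.001, 0.002]
contact_force: [-0.3, -0.8, -0.1]
opening: 0.999
finger_force: 0.0
```

Run:
```python
from kin import *
h=np.radians(-11.6);T=frame([np.cos(h),np.sin(h),0],[0,0,-1]);save([.53,-.09,.22],T);chk();log();s=r.get_state();print(s['q'].round(2))
snap('wrist','wG');G=cam('wG')
for nm,X in [('rear',(.4757,-.0778,.076)),('front',(.5837,-.0999,.076)),('tip',(.633,-.1113,.026))]:print(nm,proj(G,X).round())
```

```text
t 18.05 lag mm [ 1.5 -2.1 -1. ] rot [-0.24  0.18 -0.15] F [-0.3 -0.8 -0.1] op 0.999 ff 0.0 q7 -1.33
[-0.19  0.59  0.45  1.83 -0.34  0.79 -1.33]
rear [318. 279.]
front [318. 155.]
tip [320.  94.]
```

Run:
```python
from h import *
im=cv2.imread('pics/wG.png')
for v in (165,185,205,225,245,265,275):
    print(v,' '.join('%d/%d'%(g-rr,rr) for b,g,rr in im[v,294:346:2].astype(int)))
for v in range(76,160,6): print(v,' '.join('%d/%d'%(g-rr,rr) for b,g,rr in im[v,300:342:2].astype(int)))
```

```text
165 2/137 2/142 2/141 1/90 1/117 1/125 2/87 2/104 2/120 1/117 1/114 1/66 1/56 2/56 0/54 1/54 2/54 1/54 2/50 2/52 2/55 1/56 2/51 3/55 1/55 -1/55
185 1/44 1/39 1/40 1/41 -1/41 2/40 2/51 0/65 1/72 2/72 1/74 2/72 2/74 1/60 2/55 0/57 3/54 1/55 2/49 0/40 2/39 0/41 2/39 2/39 1/39 2/39
205 1/82 2/58 2/39 1/41 1/40 2/38 2/47 1/53 1/55 4/55 1/56 2/56 1/56 2/55 2/55 4/53 1/55 2/52 1/50 2/51 2/52 3/51 1/54 1/54 2/53 2/52
225 0/49 1/42 0/38 0/46 2/51 -1/41 1/53 1/66 2/71 -1/73 1/73 2/72 3/72 0/73 1/73 2/73 0/73 1/69 2/54 0/50 1/52 2/51 0/53 -1/53 3/52 1/53
245 2/58 1/60 1/51 2/56 0/67 1/54 2/53 0/67 4/68 2/72 2/71 2/72 1/72 1/72 1/73 1/73 1/72 2/68 1/59 3/71 3/63 1/52 2/47 0/49 3/47 1/50
265 89/0 87/0 87/0 65/1 50/2 51/0 6/51 1/64 2/69 2/71 3/69 1/73 2/71 2/71 0/72 3/72 3/69 3/66 29/24 50/1 52/0 46/8 50/0 47/3 51/1 49/1
275 88/0 87/0 88/0 44/7 47/5 47/6 7/51 3/63 1/72 2/71 3/70 2/71 2/71 2/71 1/72 2/72 2/71 0/66 39/13 50/0 48/3 49/2 47/6 49/3 44/8 47/6
76 88/0 88/0 86/0 87/0 87/0 86/0 87/0 86/0 86/1 85/0 84/0 84/0 86/2 85/0 86/0 87/0 87/0 87/0 87/0 87/0 87/0
82 86/0 86/0 86/0 86/0 87/0 86/0 87/0 
[... 758 characters left out ...]
 87/0 79/4 74/0 71/6 76/0 77/0 88/0 45/49 3/170 5/207 3/217 4/173 10/84 43/12 82/3 87/0 85/0 85/0 82/0 88/0 87/0
130 76/0 75/0 74/3 76/0 71/6 75/0 75/0 36/50 3/172 5/209 5/214 5/172 9/76 45/0 74/0 76/1 72/5 73/3 75/1 75/1 72/5
136 71/5 74/4 74/2 75/1 72/6 75/2 68/11 31/56 4/172 4/210 5/212 4/169 12/66 38/0 66/0 72/0 73/4 75/0 76/0 76/0 74/0
142 61/11 64/9 66/5 61/11 34/46 3/143 4/167 5/181 5/205 3/227 5/209 4/169 2/159 3/142 3/118 16/42 35/4 67/7 73/0 74/0 74/0
148 3/87 3/89 1/86 3/82 2/90 2/135 3/168 5/182 3/197 3/222 4/194 4/168 4/157 4/141 2/118 1/54 3/78 3/86 4/86 2/90 1/91
154 1/79 2/115 3/124 2/123 3/61 2/78 1/79 1/79 2/78 2/77 2/73 0/75 1/76 1/75 2/66 1/54 2/115 4/123 4/122 4/113 2/98
```

The probe's yaw (−11.6°) and position agree with the new wrist view to about 1 px. Lowering onto the handle's middle.

move_arm(
  targets=[
    [[0.6,-2,-2,50,0,0,0],[0.6,-2,-2,100,0,0,0],[0.6,-2,-2,135,0,0,0],[0.6,-2,-2,160,0,0,0],[0.6,-2,-2,160,0,0,0]],
  ],
)

```text
clock: 18.73
tool_pos: [0.5311, -0.0882, 0.0592]
eef_rot: [0.995, -0.098, 0.002, 0.001]
contact_force: [-0.1, -0.4, 0.6]
opening: 0.599
finger_force: 0.0
```

Run:
```python
from kin import *
did([-2,-2,160],[0,0,0]);chk();log();s=r.get_state();print(s['tool_pos'],s['q'].round(2))
h=np.radians(-11.6);R=Ro.from_quat(s['eef_rot']).as_matrix();print('err tool',(R.T@(np.array([.530,-.0895,.03])-s['tool_pos'])*1000).round(1))
```

```text
t 18.725 lag mm [ 2.7 -0.6 -0.8] rot [-0.06  0.2  -0.33] F [-0.1 -0.4  0.6] op 0.599 ff 0.0 q7 -1.21
[ 0.53110196 -0.08819112  0.05924487] [-0.08  0.82  0.26  1.96 -0.49  0.41 -1.21]
err tool [-0.9  1.5 29.2]
```

move_arm(
  newtons=20,
  targets=[
    [[0.6,-1,1,12,0,0,0],[0.6,-1,1,22,0,0,0],[0.6,-1,1,29,0,0,0],[0.6,-1,1,29,0,0,0],[0.4,-1,1,29,0,0,0],[0.3,-1,1,29,0,0,0],[0,-1,1,29,0,0,0],[0,-1,1,29,0,0,0]],
  ],
)

```text
clock: 19.73
tool_pos: [0.5312, -0.0901, 0.032]
eef_rot: [0.995, -0.1, 0.004, 0.001]
contact_force: [-0.5, -0.0, 1.3]
opening: 0.247
finger_force: 20.0
```

Run:
```python
from kin import *
did([-1,1,29],[0,0,0]);chk();log();s=r.get_state();print(s['tool_pos'],s['q'].round(2),s['moment'].round(2))
```

```text
t 19.725 lag mm [ 3.9 -1.7  1. ] rot [-0.11  0.43 -0.16] F [-0.5 -0.   1.3] op 0.247 ff 19.965494871139526 q7 -1.19
[ 0.53118009 -0.09009594  0.03196909] [-0.05  0.87  0.22  1.97 -0.51  0.35 -1.19] [ 0.11  0.1  -0.03]
```

```bash
cat > tip.py <<'E'
from kin import *
Rg=Ro.from_quat([0.995,-0.1,0.004,0.001]).as_matrix();TT=Rg.T@(np.array([.633,-.1113,.018])-[.5312,-.0901,.032])
RT=None
def tip():
    s=r.get_state();R=Ro.from_quat(s['eef_rot']).as_matrix();return s['tool_pos']+R@TT,R
def totip(X):  # shift rows in tool axes from measured pose, plus small turn to regain grasp attitude
    t,R=tip();print('t',r.get_state()['clock'],'tip',t.round(4),'shift',(R.T@(np.array(X)-t)*1000).round(1),'att',np.degrees(Ro.from_matrix(R.T@Rg).as_rotvec()).round(1))
E
python3 - <<'E'
from tip import *
save(r.get_state()['tool_pos'],Rg);totip([.633,-.1113,.118]);print(TT)
E
```

```text
t 19.725 tip [ 0.633  -0.1112  0.0179] shift [   0.8    0.3 -100.1] att [0. 0. 0.]
[0.10386505 0.00050115 0.0148486 ]
```

move_arm(
  newtons=30,
  targets=[
    [[0,0,0,0,0,0,0],[0,0,0,-15,0,0,0],[0,0,0,-40,0,0,0],[0,0,0,-70,0,0,0],[0,0,0,-100,0,0,0],[0,0,0,-100,0,0,0]],
  ],
)

```text
clock: 20.48
tool_pos: [0.5318, -0.0904, 0.1342]
eef_rot: [0.995, -0.1, 0.006, 0.002]
contact_force: [0.6, 0.5, -2.4]
opening: 0.244
finger_force: 30.0
```

Run:
```python
from tip import *
chk();totip([.512,-.281,.115]);totip([.470,-.281,.125]);print(r.get_state()['q'].round(2))
```

```text
t 20.475 lag mm [  0.6  -0.3 102.2] rot [-0.06  0.22 -0.03] F [ 0.6  0.5 -2.4] op 0.244 ff 29.963546097278595 q7 -1.26
t 20.475 tip [ 0.6337 -0.1115  0.1206] shift [-85.7 190.2   5. ] att [ 0.1 -0.2  0. ]
t 20.475 tip [ 0.6337 -0.1115  0.1206] shift [-126.7  198.6   -5.5] att [ 0.1 -0.2  0. ]
[-0.14  0.71  0.36  1.92 -0.43  0.57 -1.26]
```

move_arm(
  targets=[
    [[0,-15,32,0,0,0,0],[0,-29,64,0,0,0,0],[0,-43,95,2,0,0,0],[0,-58,127,4,0,0,0],[0,-72,159,5,0,0,0],[0,-86,190,5,0,0,0],[0,-86,190,5,0,0,0],[0,-86,190,5,0,0,0]],
  ],
)

```text
clock: 21.48
tool_pos: [0.4084, -0.2582, 0.1261]
eef_rot: [0.995, -0.099, 0.003, 0.001]
contact_force: [-0.0, -0.6, -2.1]
opening: 0.246
finger_force: 30.0
```

Run:
```python
from tip import *
totip([.512,-.281,.059]);print(r.get_state()['q'].round(2))
im=snap('wrist','wH');H=cam('wH');t,R=tip();chk()
print('tip px',proj(H,t+[0,0,.008]).round(1))
for X in [(.5131,-.2695,.055),(.5016,-.3937,.055),(.4676,-.2618,.055),(.563,-.2694,.055),(.5519,-.3995,.055),(.4529,-.389,.055)]:print(proj(H,X).round())
cv2.imwrite('pics/c9.png',cv2.resize(im[:,:,::-1],(800,600),interpolation=2))
```

```text
t 21.475 tip [ 0.5102 -0.2793  0.1119] shift [ 1.7  1.3 52.9] att [-0.   0.1  0.1]
[ 0.31  0.66  0.26  2.08 -0.38  0.44 -0.9 ]
t 21.525 lag mm [-122.3 -167.7   94.2] rot [ 0.01 -0.09 -0.13] F [ 0.1 -0.7 -1.5] op 0.246 ff 29.963610470294952 q7 -0.9
tip px [322.3  60.9]
[306.  77.]
[514.  53.]
[309. 155.]
[288. -16.]
[520. -47.]
[511. 137.]
```

View pics/c9.png

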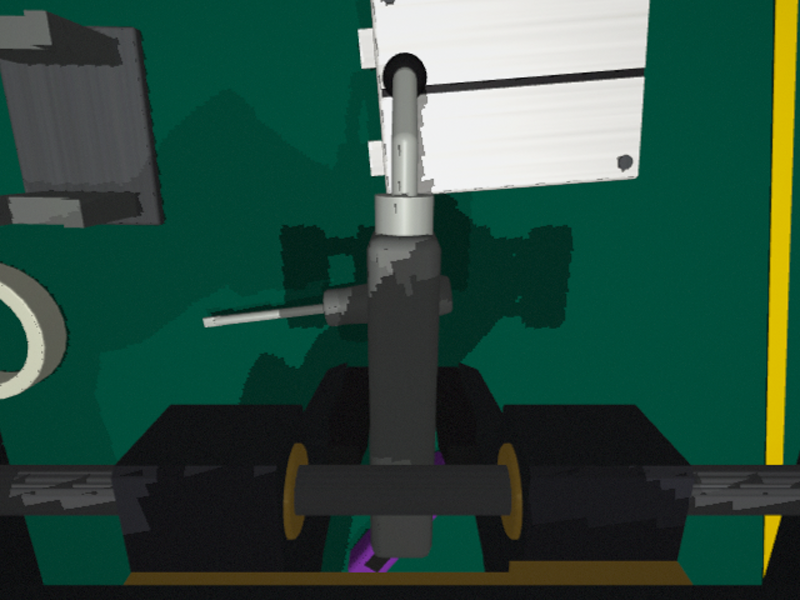

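The view shows the held probe with its ball at (405,76). The seam runs from the cover's left edge at (383,93) to the right edge at (645,72), with near corners at (388,193) and (638,178).

Run:
```python
from tip import *
H,C,S=cam('wH'),cam('wC'),cam('side0')
k=lambda u,v:(u/1.25,v/1.25)
a,b=k(383,92),k(645,72)
print('z check',tri((H,a),(S,(361.4,194.3))),tri((H,b),(C,(294,256))))
for z in(.053,.055,.057):
    P,Q=plane(H,a,z),plane(H,b,z);print(z,P,Q,np.linalg.norm(P-Q),(P+Q)/2)
print(plane(H,k(388,193),.055),plane(H,k(638,178),.055))
# seam centreline in H and C numerically (dark minimum)
for nm,c,rng,ax in [('wH',H,range(345,510,30),0),('wC',C,range(170,252,14),1)]:
    g=cv2.cvtColor(cv2.imread('pics/%s.png'%nm),6).astype(float)
    for i in rng:
        if ax==0: s=255-g[50:95,i];w=np.clip(s-s.min()-100,0,None);j=(w*np.arange(50,95)).sum()/w.sum();p=(i,j)
        else: s=255-g[i,280:320];w=np.clip(s-np.median(s)-40,0,None);j=(w*np.arange(280,320)).sum()/w.sum();p=(j,i)
        print(nm,np.round(p,1),plane(c,p,.055)[:2].round(4))
t,R=tip();pt=plane(H,k(405,76),t[2]+.008);print('tip pred',t,'obs',pt)
```

```text
z check (array([ 0.51553046, -0.26986311,  0.04931948]), [np.float64(0.016582854280997573), np.float64(0.016582854280948457)]) (array([ 0.50007323, -0.39767807,  0.04648434]), [np.float64(1.3158175730463557), np.float64(1.3158175730463433)])
0.053 [ 0.51509936 -0.2698989   0.053     ] [ 0.49883868 -0.39561396  0.053     ] 0.12676231788674505 [ 0.50696902 -0.33275643  0.053     ]
0.055 [ 0.51485743 -0.26992318  0.055     ] [ 0.49872472 -0.39464887  0.055     ] 0.12576471864772998 [ 0.50679107 -0.33228603  0.055     ]
0.057 [ 0.5146155  -0.26994745  0.057     ] [ 0.49861076 -0.39368379  0.057     ] 0.12476711940871482 [ 0.50661313 -0.33181562  0.057     ]
[ 0.46763951 -0.26244433  0.055     ] [ 0.44980407 -0.3885131   0.055     ]
wH [345.   70.5] [ 0.5119 -0.2931]
wH [375.   68.3] [ 0.5096 -0.311 ]
wH [405.   65.8] [ 0.5074 -0.3289]
wH [435.   63.6] [ 0.505  -0.3468]
wH [465.  61.] [ 0.5029 -0.3646]
wH [495.   58.5] [ 0.5007 -0.3823]
wC [301.4 170. ] [ 0.5111 -0.2988]
wC [299.8 184. ] [ 0.5093 -0.3134]
wC [298.2 198. ] [ 0.5073 -0.3283]
wC [296.7 212. ] [ 0.5055 -0.3435]
wC [295.1 226. ] [ 0.5035 -0.3591]
wC [293.6 240. ] [ 0.5016 -0.375 ]
tip pred [ 0.51067521 -0.27875016  0.11199044] obs [ 0.51058678 -0.27948217  0.11999044]
```

```bash
sed -i 's/^RT=None/TT=TT+[0,.0007,0]/' tip.py
python3 - <<'E'
from tip import *
totip([.5133,-.2825,.060])
print('scan vec tool',(Rg.T@np.array([-.1246,-.9922,0])).round(4))
E
```

```text
t 21.525 tip [ 0.5105 -0.2794  0.112 ] shift [ 3.   2.4 52. ] att [-0.   0.1  0.1]
scan vec tool [0.0753 0.9972 0.0018]
```

move_arm(
  targets=[
    [[0,3,1,20,0,0,0],[0,3,1,36,0,0,0],[0,3,1,46,0,0,0],[0,3,1,51,0,0,0],[0,3,1,52,0,0,0],[0,3,1,52,0,0,0]],
  ],
)

```text
clock: 22.28
tool_pos: [0.4117, -0.2609, 0.0749]
eef_rot: [0.995, -0.1, 0.004, 0.002]
contact_force: [-0.2, 0.0, -1.4]
opening: 0.244
finger_force: 30.0
```

```bash
cat > f.py <<'E'
from tip import *
F=[r.get_state() for _ in range(1)];totip([.5133,-.281,.057]);print(F[0]['contact_force'].round(2),F[0]['moment'].round(3),F[0]['joint_torque'].round(2))
E
python3 f.py
python3 - <<'E'
from tip import *
im=snap('wrist','wI');I=cam('wI');t,R=tip();print('tip',t,'px',proj(I,t+[0,0,.008]).round(1),'seamL px',[proj(I,(.5132,-.2819,z)).round(1) for z in(.05,.055)])
g=cv2.cvtColor(im,7);b=g[:130,240:420]
for v in range(0,130,5):print(v,' '.join('%3d'%k for k in b[v,40:140:4]))
E
```

```text
t 22.275 tip [ 0.5134 -0.2827  0.0609] shift [-0.5 -1.7  3.9] att [0.1 0.  0. ]
[-0.22  0.04 -1.42] [ 0.109  0.068 -0.043] [-3.000e-02 -4.574e+01  3.490e+00 -5.930e+00 -2.000e-02 -9.000e-02
  0.000e+00]
tip [ 0.51338195 -0.28277395  0.06093844] px [325.4  61.8] seamL px [array([323.3,  68.6]), array([323.3,  67.1])]
0  44  43 182 236 236 236 236 236 236 236 235 236 235 235 236 236 236 235 236 236 236 236 236 236 236
5  44  44 171 236 237 237 237 237 237 236 236 237 236 236 236 237 236 236 235 235 235 235 235 234 233
10 224 224 161 236 237 237 237 237 237 236 237 236 236 236 236 236 236 236 236 236 237 236 235 236 236
15 222 221 164 230 236 237 236 237 237 236 236 236 236 237 237 237 237 237 236 236 235 235 234 233 233
20 221 221 181 188 237 237 237 236 236 236 234 234 234 234 234 235 234 233 233 234 233 234 234 233 234
25 222 222 222 162 234 234 235 235 235 235 235 235 236 236 237 237 237 237 237 237 237 237 237 237 237
30 220 220 219 195 237 238 238 238 238 237 238 238 238 238 238 237 238 238 238 238 238 238 237 238 238
35 227 222 221 193 238 238 238 238 237 238 237 238 237 238 238 
[... 1199 characters left out ...]
 229 229 229 119 133 134 132 109 240 240 240 239 239 239 240 239 239 239 239
100  53  48  45  44 136 225 226 227 229 119 134 134 132 110 240 240 240 240 240 240 240 240 240 240 240
105  51  46  45  47 103 230 232 232 239 120 136 136 133 111 225 240 240 240 240 239 240 240 240 241 240
110  53  46  46  45  63 225 229 228 222 141 166 172 163 125 143 241 241 240 240 240 240 240 240 240 240
115  52  50  45  45  45 217 228 228 223 151 177 216 170 136 144 240 240 240 240 240 240 240 241 240 240
120  53  45 233 233 232 150 228 228 223 153 179 214 172 137 172 240 241 240 240 240 240 240 241 239 239
125  45  46 228 228 228 133 228 226 222 151 182 216 171 136 240 241 240 240 241 240 241 240 240 240 240
```

move_arm(
  targets=[
    [[0,0,-1.5,1,0,0,0],[0,0,-1.5,2,0,0,0],[0,0,-1.5,3,0,0,0],[0,0,-1.5,3,0,0,0]],
  ],
)

```text
clock: 22.82
tool_pos: [0.4117, -0.2594, 0.0715]
eef_rot: [0.995, -0.1, 0.003, 0.001]
contact_force: [0.0, 0.3, -1.9]
opening: 0.246
finger_force: 30.0
```

```bash
python3 f.py
```

```text
t 22.825 tip [ 0.5134 -0.2812  0.0574] shift [-0.1 -0.2  0.4] att [0.1 0.1 0. ]
[ 0.04  0.25 -1.86] [ 0.07   0.109 -0.035] [-1.000e-02 -4.609e+01  3.490e+00 -5.780e+00 -2.000e-02 -9.000e-02
  0.000e+00]
```

move_arm(
  targets=[
    [[0,0,0,0.7,0,0,0],[0,0,0,1,0,0,0],[0,0,0,1,0,0,0]],
  ],
)

```text
clock: 23.2
tool_pos: [0.4118, -0.2593, 0.0706]
eef_rot: [0.995, -0.1, 0.003, 0.001]
contact_force: [0.0, 0.2, -1.7]
opening: 0.243
finger_force: 30.0
```

```bash
python3 f.py
```

```text
t 23.2 tip [ 0.5135 -0.2812  0.0565] shift [-0.2 -0.1 -0.5] att [0.1 0.1 0. ]
[ 0.01  0.18 -1.73] [0.053 0.123 0.065] [ 1.000e-02 -4.613e+01  3.490e+00 -5.730e+00 -2.000e-02 -8.000e-02
  0.000e+00]
```

move_arm(
  targets=[
    [[0,0,0,0.7,0,0,0],[0,0,0,1,0,0,0],[0,0,0,1,0,0,0]],
  ],
)

```text
clock: 23.58
tool_pos: [0.4118, -0.2593, 0.0696]
eef_rot: [0.995, -0.1, 0.003, 0.001]
contact_force: [0.8, 0.3, -0.6]
opening: 0.247
finger_force: 30.0
```

```bash
python3 f.py
```

```text
t 23.575 tip [ 0.5134 -0.2812  0.0555] shift [-0.2 -0.2 -1.5] att [0.1 0.1 0. ]
[ 0.8   0.29 -0.55] [0.075 0.089 0.003] [ 0.000e+00 -4.618e+01  3.480e+00 -5.680e+00 -2.000e-02 -8.000e-02
  0.000e+00]
```

move_arm(
  targets=[
    [[0,0,0,0.5,0,0,0],[0,0,0,0.8,0,0,0],[0,0,0,0.8,0,0,0]],
  ],
)

```text
clock: 23.95
tool_pos: [0.4119, -0.2594, 0.0688]
eef_rot: [0.995, -0.1, 0.004, 0.001]
contact_force: [-0.3, 0.4, -1.7]
opening: 0.246
finger_force: 30.0
```

```bash
python3 f.py
```

```text
t 23.95 tip [ 0.5135 -0.2812  0.0547] shift [-0.2 -0.1 -2.3] att [0.1 0.  0. ]
[-0.31  0.36 -1.72] [0.131 0.097 0.016] [ 0.00e+00 -4.62e+01  3.47e+00 -5.64e+00 -2.00e-02 -8.00e-02  0.00e+00]
```

move_arm(
  targets=[
    [[0,0,0,0.5,0,0,0],[0,0,0,1,0,0,0],[0,0,0,1,0,0,0]],
  ],
)

```text
clock: 24.32
tool_pos: [0.4116, -0.2593, 0.0678]
eef_rot: [0.995, -0.1, 0.003, 0.001]
contact_force: [-1.1, -0.6, -0.6]
opening: 0.247
finger_force: 30.0
```

```bash
python3 f.py
```

```text
t 24.325 tip [ 0.5132 -0.2811  0.0537] shift [ 0.  -0.1 -3.3] att [0.1 0.1 0. ]
[-1.06 -0.64 -0.62] [0.122 0.192 0.003] [ -0.12 -45.78   3.31  -5.9   -0.05  -0.22  -0.  ]
```

The joint torques shift at an estimated tip height of 53.7 mm, so it is just touching. I'll lift 1.5 mm and scan.

move_arm(
  targets=[
    [[0,0,0,-1,0,0,0],[0,0,0,-1.5,0,0,0],[0,0.2,3,-1.5,0,0,0],[0,0.5,6.7,-1.5,0,0,0],[0,0.8,10.4,-1.5,0,0,0],[0,1.1,14.1,-1.5,0,0,0],[0,1.3,17.8,-1.5,0,0,0],[0,1.6,21.5,-1.5,0,0,0],[0,1.9,25.2,-1.5,0,0,0],[0,2.2,28.9,-1.5,0,0,0]],
  ],
)

```text
clock: 25.58
tool_pos: [0.4082, -0.2883, 0.0694]
eef_rot: [0.995, -0.1, 0.003, 0.001]
contact_force: [0.6, -0.0, -0.4]
opening: 0.246
finger_force: 30.0
```

```bash
cat > g.py <<'E'
from tip import *
t,R=tip();s=r.get_state();d=np.array([-.1246,-.9922]);e=t[:2]-[.5070,-.3315]
print(s['clock'],'tip',t.round(4),'along',((e@d)*1e3).round(1),'off',((e[0]*d[1]-e[1]*d[0])*1e3).round(2),'F',s['contact_force'].round(1),s['joint_torque'].round(2)[[3,5]])
E
python3 g.py
```

```text
25.575 tip [ 0.5099 -0.3102  0.0553] along -21.5 off -0.18 F [ 0.6 -0.  -0.4] [-6.18 -0.11]
```

move_arm(
  targets=[
    [[0,0.3,3.7,0,0,0,0],[0,0.6,7.4,0,0,0,0],[0,0.8,11.1,0,0,0,0],[0,1.1,14.8,0,0,0,0],[0,1.4,18.5,0,0,0,0],[0,1.7,22.2,0,0,0,0],[0,2,25.9,0,0,0,0],[0,2.2,29.6,0,0,0,0],[0,2.5,33.3,0,0,0,0],[0,2.8,37,0,0,0,0]],
  ],
)

```text
clock: 26.82
tool_pos: [0.4036, -0.3252, 0.0695]
eef_rot: [0.995, -0.1, 0.003, 0.001]
contact_force: [-0.0, -0.4, -2.3]
opening: 0.245
finger_force: 30.0
```

```bash
python3 g.py
```

```text
26.825 tip [ 0.5052 -0.347   0.0554] along 15.6 off -0.19 F [-0.  -0.4 -2.3] [-6.96 -0.11]
```

move_arm(
  targets=[
    [[0,0.3,3.7,0,0,0,0],[0,0.6,7.4,0,0,0,0],[0,0.8,11.1,0,0,0,0],[0,1.1,14.8,0,0,0,0],[0,1.4,18.5,0,0,0,0],[0,1.7,22.2,0,0,0,0],[0,2,25.9,0,0,0,0],[0,2.2,29.6,0,0,0,0],[0,2.5,33.3,0,0,0,0],[0,2.7,36,0,0,0,0]],
  ],
)

```text
clock: 28.08
tool_pos: [0.3991, -0.361, 0.0696]
eef_rot: [0.995, -0.1, 0.004, 0.001]
contact_force: [-0.2, 0.4, -1.6]
opening: 0.244
finger_force: 30.0
```

```bash
python3 g.py
python3 - <<'E'
from tip import *
totip([.633,-.1113,.118])
E
```

```text
28.075 tip [ 0.5007 -0.3829  0.0555] along 51.8 off -0.2 F [-0.2  0.4 -1.6] [-7.82 -0.1 ]
t 28.075 tip [ 0.5007 -0.3829  0.0555] shift [  76.1 -292.3  -62.6] att [0.1 0.  0. ]
```

move_arm(
  targets=[
    [[0,0,0,-15,0,0,0],[0,0,0,-50,0,0,0],[0,10,-40,-62,0,0,0],[0,23,-90,-62,0,0,0],[0,36,-140,-62,0,0,0],[0,49,-190,-62,0,0,0],[0,62,-240,-62,0,0,0],[0,76,-291,-62,0,0,0],[0,76,-291,-62,0,0,0],[0,76,-291,-62,0,0,0]],
  ],
)

```text
clock: 29.32
tool_pos: [0.5308, -0.0907, 0.1322]
eef_rot: [0.995, -0.1, 0.004, 0.002]
contact_force: [0.1, -0.1, -1.3]
opening: 0.244
finger_force: 30.0
```

```bash
cat > back.py <<'E'
from tip import *
s=r.get_state();R=Ro.from_quat(s['eef_rot']).as_matrix()
print(s['clock'],s['tool_pos'].round(4),'shift',(R.T@(np.array([.5312,-.0901,.032])-s['tool_pos'])*1e3).round(1),'att',np.degrees(Ro.from_matrix(R.T@Rg).as_rotvec()).round(2),s['contact_force'].round(1))
E
python3 back.py
python3 - <<'E'
from tip import *
snap('wrist','wJ');im=cv2.imread('pics/wJ.png');I=cam('wJ');t,R=tip();print('tip px pred',proj(I,t+[0,0,.008]).round(1))
g=cv2.cvtColor(im,6)
for v in (110,130,180,200,220):print(v,' '.join('%3d'%k for k in g[v,296:346:2]))
E
```

```text
29.325 [ 0.5308 -0.0907  0.1322] shift [ -0.5  -1.  100.2] att [0.09 0.02 0.05] [ 0.1 -0.1 -1.3]
tip px pred [328.   62.2]
110  67  68  67  67  68  68  68  69  68 138 181 201 212 218 220 216 209 192 163  94  43  40  63  67  68
130  68  69  68  67  68  68  67  68  74 160 194 210 224 241 247 229 217 200 175  97  39  44  48  67  68
180  88  99 127 150 173 190 196 203 212 220 207 234 240 245 246 237 233 225 221 217 207 195 186 170 150
200  73  64  63  79  85  82 141 154 149 143 126 100 151 153 130 151 151 151 148 150 149 150 149 150 143
220  62  63  62  62  65  64  64  64  74  75  74  84  87  85  84  87  85  85  84  83  83  76 147 153 127
```

move_arm(
  targets=[
    [[0,0,-1,30,0,0,0],[0,-0.5,-1,60,0,0,0],[0,-0.5,-1,78,0,0,0],[0,-0.5,-1,90,0,0,0],[0,-0.5,-1,95,0,0,0],[0,-0.5,-1,97,0,0,0],[0,-0.5,-1,97,0,0,0]],
  ],
)

```text
clock: 30.25
tool_pos: [0.5316, -0.0898, 0.0349]
eef_rot: [0.995, -0.1, 0.004, 0.001]
contact_force: [-0.1, -0.4, -1.1]
opening: 0.244
finger_force: 30.0
```

```bash
python3 back.py
```

```text
30.25 [ 0.5316 -0.0898  0.0349] shift [-0.4  0.3  2.9] att [0.06 0.01 0.02] [-0.1 -0.4 -1.1]
```

Lower the last 2.5 mm, release, and rise.

move_arm(
  targets=[
    [[0,-0.4,0.3,1.2,0,0,0],[0,-0.4,0.3,2.2,0,0,0],[0,-0.4,0.3,2.7,0,0,0],[0,-0.4,0.3,2.7,0,0,0]],
  ],
)

```text
clock: 30.75
tool_pos: [0.5309, -0.0898, 0.0319]
eef_rot: [0.995, -0.1, 0.004, 0.001]
contact_force: [-0.1, 0.4, 0.2]
opening: 0.244
finger_force: 30.0
```

```bash
python3 back.py
```

```text
30.75 [ 0.5309 -0.0898  0.0319] shift [ 0.4  0.2 -0. ] att [0.05 0.05 0.04] [-0.1  0.4  0.2]
```

move_arm(
  targets=[
    [[0.3,0,0,0,0,0,0],[0.4,0,0,0,0,0,0],[0.55,0,0,0,0,0,0],[0.6,0,0,0,0,0,0],[0.6,0,0,-20,0,0,0],[0.6,0,0,-60,0,0,0],[0.8,0,0,-120,0,0,0],[1,0,0,-180,0,0,0],[1,0,0,-190,0,0,0],[1,0,0,-190,0,0,0]],
  ],
)

```text
clock: 32.0
tool_pos: [0.5296, -0.0889, 0.2219]
eef_rot: [0.995, -0.1, 0.004, 0.001]
contact_force: [0.1, -0.6, -0.8]
opening: 0.998
finger_force: 0.0
```

Run:
```python
from h import *
s=r.get_state();print(s['clock'],s['tool_pos'],s['contact_force'])
im=snap('wrist','wK');G=cam('wK');im=cv2.imread('pics/wK.png')
for nm,X in [('rear',(.4757,-.0778,.076)),('front',(.5837,-.0999,.076)),('tip',(.633,-.1113,.026))]:print(nm,proj(G,X).round(1))
# compare with the pre-pick picture, warped through the handle-top plane
O=cam('wG');P=[(.45,-.03,.076),(.45,-.16,.076),(.66,-.16,.076),(.66,-.03,.076)]
Hm=cv2.getPerspectiveTransform(np.float32([proj(O,p) for p in P]),np.float32([proj(G,p) for p in P]))
w=cv2.warpPerspective(cv2.imread('pics/wG.png'),Hm,(640,480))
(dx,dy),v=cv2.phaseCorrelate(np.float32(cv2.cvtColor(w[80:270,280:360],6)),np.float32(cv2.cvtColor(im[80:270,280:360],6)),cv2.createHanningWindow((80,190),5));print('shift px',dx,dy,v)
g=im.astype(int)
for v in (88,94,100,120,130,230,265,275):print(v,' '.join('%d/%d'%(q[1]-q[2],q[2]) for q in g[v,298:342:2]))
```

```text
32.0 [ 0.52963205 -0.08891861  0.22190054] [ 0.08905056 -0.60873483 -0.8099271 ]
rear [321.6 276.2]
front [322.  152.5]
tip [323.4  92.2]
shift px -0.28372493260543763 0.8792283033553474 0.7104782770077388
88 86/2 87/0 87/0 87/0 87/0 86/0 76/0 75/0 74/2 17/17 -1/22 0/28 -1/30 1/28 0/27 -3/23 15/12 87/0 87/0 87/0 85/2 87/0
94 86/0 87/0 85/0 87/0 87/0 87/0 86/0 75/1 50/5 -1/23 1/33 3/134 2/148 4/148 5/133 1/43 1/20 71/3 87/0 87/0 86/0 87/0
100 86/0 86/0 89/0 86/0 87/0 86/0 76/3 75/1 73/3 76/0 16/40 3/135 5/147 6/147 4/133 8/47 57/0 57/2 85/2 86/2 86/0 88/0
120 87/0 86/0 87/0 89/0 80/1 75/0 74/3 75/0 85/0 86/0 30/74 2/174 4/214 3/210 5/168 21/53 68/0 88/0 86/1 88/0 87/0 87/0
130 87/1 87/0 75/6 76/0 72/6 76/2 76/0 76/0 75/1 77/0 24/75 4/174 3/218 5/206 4/165 16/50 65/0 75/0 74/0 73/3 74/0 75/0
230 0/49 2/49 1/48 0/49 2/49 2/49 1/55 1/63 1/72 0/73 2/73 2/72 3/73 3/73 1/73 2/72 2/72 2/70 2/54 1/49 1/50 0/48
265 88/0 87/0 72/0 54/2 46/7 52/0 8/44 1/62 2/69 2/72 2/70 2/72 2/71 2/72 3/71 1/73 1/72 2/66 26/27 48/5 49/4 49/2
275 87/0 88/0 49/3 50/2 45/8 50/0 9/44 2/62 1/69 2/71 3/70 2/71 1/73 2/73 1/73 2/71 2/70 1/67 32/21 49/2 48/5 46/7
```

The probe is back in place within 1 px, released, and the arm is clear of everything.

```bash
python3 -c "
from plant import r
print(r.finish_job())"
```

```text
the job is handed in; nothing more can be done
None
```

I handed the job in with the arm clear of everything, at about 32 s of the 64 s allowed. The dial reads within about 0.3° of the index tab. The probe tip ran the seam left to right at about 30 mm/s, 1–2 mm above it by my estimate. The probe is back in its rest within about 1 mm and released.

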